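# Load the dicing-cassette dock and run its comb stroke

## Robot

A 6-joint arm with a two-finger parallel gripper is mounted at the origin on the work surface. World frame = base frame: x ahead of the robot, y to its left, z up, the work surface at z = 0. Lengths are in m, angles in rad, forces in N, time in s.
With the tool pointing down it reaches from about 0.4 to 0.825 m from the base axis. Payload 7 kg.
Tool frame: the origin (TCP) lies at the very end of the fingers, on their centre line; the grasp point (between the pads) lies 19 mm behind it (grip_depth is the distance from the TCP to the grasp point, in m); z points along the fingers, y is the direction in which the jaws open and shut (so a half turn about z gives the same grasp; the last joint's range is limited). The gripper opens to 88 mm and grips with 3 to 60 N. Pads are 19 mm wide; open, the fingers measure 130 mm over their backs; the gripper's body (78 mm by 193 mm) begins 47 mm behind the grasp point.
Start: joints at [-0.912, 0.359, 0.012, 0, -1.224, -0.288], TCP at [0.245, -0.629, 0.227] pointing down, gripper open.
Joint ranges: [-3.07, 3.07], [-1.43, 2.12], [-1.02, 1.25], [-3.03, 1.67], [-3.05, -0], [-3.03, 3.03]. Speed limits (rad/s): [2.39, 2.39, 3.01, 3.14, 3.14, 3.14].

## Interface

Orientations are given as [roll, pitch, yaw] about the fixed x, y, z axes, in that order (R = Rz(yaw) Ry(pitch) Rx(roll)).
In Python, from station import get_state, grab_frame, get_calibration, job_done, grip_depth gives the robot as it stands. The module is installed in compiled form; this text tells all that it offers.
- The arm moves only by the shell command python3 -m crank 'ROWS' [FORCE]. ROWS is JSON, a list of rows, each an object with "turn": the turn, a rotation vector about the tool's x, y, z each as a share of 2 pi rad, from -1 to 1, a list of three; "slide": the shift along the tool's x, y, z each as a share of 0.5 m, from -1 to 1, a list of three; "fingers": the opening, from -1 (shut) to 1 (fully open). A call has 1 to 5 rows; each row is the pose to reach, as a shift and turn from the pose commanded when the call began, along the tool's axes at that moment, turning the shorter way round; what a row does not reach only later rows make up. A row lasts 1/12 s, in which the tool goes at most 41.7 mm and 7.16 degrees, less where a joint would pass 70% of its speed; a pose out of reach is approached as far as the arm can. A call with a number of a shift or a turn outside -1 to 1 is refused whole. A call with a gripper value outside its range is refused whole. The fingers move at their own pace and stop on an object; FORCE is the grip in N (left out, the last holds). Time passes only in rows, so rows that repeat a pose let the fingers close. It gives the time, the measured TCP pose, the force and the opening at its end, in the units of the state.
- get_state(): the state, without advancing time (a new reading comes with each control period).
- grab_frame(name): name is "side" or "top" or "wrist"; returns the picture (384x512x3 uint8, red, green, blue); there is no depth.
- get_calibration(name): a dict with "K" (3x3 intrinsics, pixels), "pose" (4x4, takes a point from camera to world coordinates). Camera axes: x right, y up, looking along -z (the intrinsics and any distortion apply to the point x, -y, -z); pixel columns grow to the right and rows downward; lengths in m; the calibration is good to about 2 mm. A picture is of the moment at which its call begins: read the wrist's pose just before it. get_calibration takes no time and is no camera call; for the wrist camera it gives the pose at the moment of the call.
- job_done(): hands the job in, once; it reports no verdict.
The state is a dict: "t": time; "q": joint angles; "qd": joint speeds; "joint_efforts": joint torques, N m; "eef_pos": TCP position; "ee_rot": TCP orientation; "force": force on the tool from outside, world axes, zero at the start; "moment": the same for the moment, N m; "width": finger opening in m.
Only numpy, scipy, OpenCV 4.12 (cv2) and the standard library are available. Lean on these libraries where they do the work, as an engineer would, in place of code of your own. Each camera call takes 0.05 s, during which the arm holds its last target.

## Task

Seat every dicing cassette standing out on the counter flat and square in a pocket of the cleaning dock, any pocket each. Then pull the dock's push-pull knob fully out to switch it on, press the sprung comb lever all the way down and let it come up again slowly under control, without ever letting it snap, and only then push the knob fully home to switch off. Finish with all the cassettes fully seated, the lever up, and the mug and the grey pusher left standing where they are.

Things in the scene. Friction and masses are not known exactly. Their poses are not given: they have to be found in the camera images.
- dock: Aluminium cleaning dock, fixed, pocket floors dark; origin on the counter under its deck centre, x across the deck away from the robot, y along the pockets. Deck 116 (x) by 292 (y), 40 mm high, with four equal rectangular pockets in a row. At its -y end a grey switch tower 85 mm tall (x -20 to 65, y -218 to -148 mm); at its +y end the lever between two steel cheeks 78 mm high. Yaw within 0.15 rad.
- pocket1 (a point): Centre of the floor of pocket 1 of 4 (counted along the dock's +y), 26 mm above the counter; axes as the dock's. Pocket 88 mm (x) by 60 mm (y), 14 mm deep to the deck's top, mouth chamfered 3 mm; pockets are 70 mm apart centre to centre. A cassette fits with 2 mm to spare on each side, either way round.
- pocket2 (a point): Centre of the floor of pocket 2 of 4 (counted along the dock's +y), 26 mm above the counter; axes as the dock's. Pocket 88 mm (x) by 60 mm (y), 14 mm deep to the deck's top, mouth chamfered 3 mm; pockets are 70 mm apart centre to centre. A cassette fits with 2 mm to spare on each side, either way round.
- pocket3 (a point): Centre of the floor of pocket 3 of 4 (counted along the dock's +y), 26 mm above the counter; axes as the dock's. Pocket 88 mm (x) by 60 mm (y), 14 mm deep to the deck's top, mouth chamfered 3 mm; pockets are 70 mm apart centre to centre. A cassette fits with 2 mm to spare on each side, either way round.
- pocket4 (a point): Centre of the floor of pocket 4 of 4 (counted along the dock's +y), 26 mm above the counter; axes as the dock's. Pocket 88 mm (x) by 60 mm (y), 14 mm deep to the deck's top, mouth chamfered 3 mm; pockets are 70 mm apart centre to centre. A cassette fits with 2 mm to spare on each side, either way round.
- cas1_center (a point): Dicing cassette (may be absent): white nylon frame 84 (its x) by 56 (its y) by 18 mm high with thin steel blades across (solid to the touch); on top in the middle an upright grip rib 16 thick (x), 44 long (y), rising 26 mm above the frame: 44 mm tall overall, 0.12 kg. Point at its centre, 22 mm above its underside; z up. A half turn about z makes no difference.
- cas2_center (a point): Dicing cassette (may be absent): white nylon frame 84 (its x) by 56 (its y) by 18 mm high with thin steel blades across (solid to the touch); on top in the middle an upright grip rib 16 thick (x), 44 long (y), rising 26 mm above the frame: 44 mm tall overall, 0.12 kg. Point at its centre, 22 mm above its underside; z up. A half turn about z makes no difference.
- cas3_center (a point): Dicing cassette (may be absent): white nylon frame 84 (its x) by 56 (its y) by 18 mm high with thin steel blades across (solid to the touch); on top in the middle an upright grip rib 16 thick (x), 44 long (y), rising 26 mm above the frame: 44 mm tall overall, 0.12 kg. Point at its centre, 22 mm above its underside; z up. A half turn about z makes no difference.
- cas4_center (a point): Dicing cassette (may be absent): white nylon frame 84 (its x) by 56 (its y) by 18 mm high with thin steel blades across (solid to the touch); on top in the middle an upright grip rib 16 thick (x), 44 long (y), rising 26 mm above the frame: 44 mm tall overall, 0.12 kg. Point at its centre, 22 mm above its underside; z up. A half turn about z makes no difference.
- knob_center (a point): Centre of the pale wooden push-pull knob: a round knob 34 mm in diameter and 26 mm long, its axis level along the dock's x, 60 mm above the counter, on a 12 mm stem in front (dock -x side) of the switch tower; when home a 13 mm gap lies between tower face and knob. Axes as the dock's.
- knob (a joint): How far the knob is pulled out towards the dock's -x, m: 0 fully home, 0.022 fully out against its stop (its out position). It resists with about 4 N of friction and stays where it is left.
- lever_grip (a point): Centre of the pale wooden cross-grip at the end of the comb lever: a round bar 20 mm in diameter, 36 mm long along the dock's y, at the front end of a 14 mm steel arm. The grip's axis lies 120 mm from the pivot; with the lever up it is 130 mm above the counter, with the lever down 62 mm.
- lever_pivot (a point): Pivot axis of the comb lever (along the dock's y), 62 mm above the counter; axes as the dock's.
- lever (a joint): Comb lever angle, rad: 0 up (at rest; the arm slopes 0.6 rad upwards from the pivot towards the robot), 0.6 fully down against its stop (arm level). A spring always drives it up: the grip needs about 3.5 N to start and 8 N at the bottom, and it snaps up if let go.
- mug_mid (a point): Bystander, to be left alone: white ceramic mug, 76 mm across, 88 mm tall; the point is at mid-height on its axis.
- pusher_mid (a point): Bystander, to be left alone: empty grey hollow food pusher (like a cup) standing upright, 72 mm across the rim, 92 mm tall; the point is at mid-height on its axis.
Mind the look-alikes: they are no part of the job. What is shaped like the part that bears cas1_center but orange is not meant. What is shaped like the part that bears cas3_center but turquoise is not meant.

How it is judged:
By the outcome, as a careful person would: the job done as asked, in the order asked, and still so for the second after the job is handed in, with the robot touching nothing.
Of cas1, cas2, cas3, cas4 only 2 to 4 are there at a start; the rules pass over those that are not, and their reading is None.
At some moment in a run one of cas1, cas2, cas3, cas4 may be knocked a few centimetres aside while the robot is not near it.
It also fails if it takes over 210 s, if anything falls off the work surface, if the arm or the gripper's body presses on something with over 40 N, if the wrist force passes 120 N, or if a joint passes its speed limit or range.

## Working session

There is one attempt and no reset: what is moved stays moved. The work goes in short steps, Python scripts to look and compute and a shell command to move; the robot and the scene stay as the last step left them, time stands still between calls to the robot, and variables do not carry over. Pictures are saved under pics/ and viewed, and the job is handed in when it is done.

```bash
mkdir -p pics
python3 - <<'E'
from station import *
import cv2,numpy as np
s=get_state();print(s)
print(grip_depth)
for n in ["side","top","wrist"]:
    c=get_calibration(n);print(n,{k:np.round(v,4).tolist() if not isinstance(v,str) else v for k,v in c.items()})
    cv2.imwrite(f"pics/{n}0.png",grab_frame(n)[:,:,::-1])
E
```

```text
{'t': 0.0, 'q': array([-9.11915077e-01,  3.59393268e-01,  1.10570787e-02, -3.37404460e-04,
       -1.22405427e+00, -2.88115458e-01]), 'qd': array([-1.14080603e-03,  3.49477503e-04, -5.97493455e-04, -1.75343098e-05,
        9.65418700e-04,  4.64258639e-04]), 'joint_efforts': array([-3.02228966e-05, -5.82711232e+01,  2.93046767e+01,  6.99704379e+00,
        6.85980282e-03, -1.22556180e-04]), 'eef_pos': array([ 0.2443853 , -0.62869894,  0.22562006]), 'ee_rot': array([ 3.13997409e+00, -1.48903723e-04, -2.77094166e+00]), 'force': array([ 0.12450549, -0.73696607,  0.92001859]), 'moment': array([-0.02160664, -0.01559237, -0.02308646]), 'width': 0.08745843018616513}
0.0188
side {'K': [[428.5751, 0.0, 256.4378], [0.0, 428.5751, 197.2199], [0.0, 0.0, 1.0]], 'pose': [[-0.837, 0.4318, -0.3361, 0.0595], [-0.547, -0.6456, 0.5329, 0.7087], [0.0131, 0.6299, 0.7766, 1.1886], [0.0, 0.0, 0.0, 1.0]]}
top {'K': [[383.9602, 0.0, 261.2503], [0.0, 383.9602, 188.8446], [0.0, 0.0, 1.0]], 'pose': [[-0.0153, 0.9977, -0.0664, 0.4552], [-0.9999, -0.0151, 0.0024, -0.047], [0.0014, 0.0664, 0.9978, 1.2936], [0.0, 0.0, 0.0, 1.0]]}
wrist {'K': [[319.3809, 0.0, 257.0465], [0.0, 319.3809, 188.0651], [0.0, 0.0, 1.0]], 'pose': [[-0.3619, -0.9022, -0.2345, 0.1805], [0.9322, -0.3498, -0.0929, -0.6542], [0.0018, -0.2522, 0.9677, 0.3836], [0.0, 0.0, 0.0, 1.0]]}
```

View pics/side0.png

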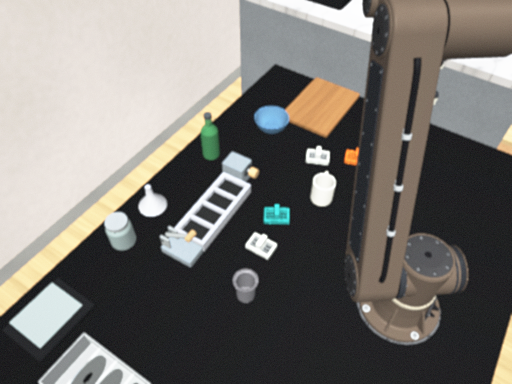

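View pics/top0.png

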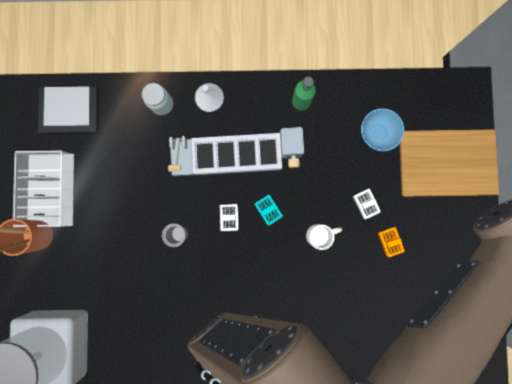

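View pics/wrist0.png

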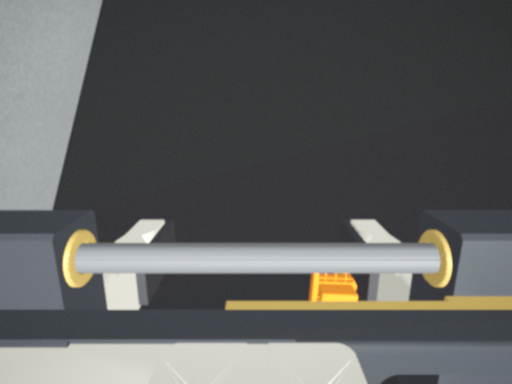

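The side view shows white cassettes at about (318,156) and (262,245), with look-alikes in turquoise (277,215) and orange (352,157). The top view shows whites at (229,217) and (367,204), the dock at (235,153), the knob at (294,162), the mug at (320,236) and the pusher at (174,236).

```bash
cat > h.py <<'E'
import numpy as np,cv2
from station import *
from scipy.spatial.transform import Rotation as R
def ray(c,uv):
    K=c["K"];T=c["pose"]
    d=np.array([(uv[0]-K[0,2])/K[0,0],-(uv[1]-K[1,2])/K[1,1],-1.0])
    return T[:3,3],T[:3,:3]@d
def onz(c,uv,z):
    o,d=ray(c,uv);return o+d*(z-o[2])/d[2]
def proj(c,p):
    T=c["pose"];q=T[:3,:3].T@(np.asarray(p)-T[:3,3]);K=c["K"]
    return np.array([K[0,0]*q[0]/-q[2]+K[0,2],K[1,1]*-q[1]/-q[2]+K[1,2]])
def snap(n,name,crop=None,s=1):
    c=get_calibration(n);f=grab_frame(n);g=f
    cv2.imwrite(f"pics/{name}_raw.png",f[:,:,::-1])
    if crop: g=f[crop[1]:crop[3],crop[0]:crop[2]]
    if s!=1:g=cv2.resize(g,None,fx=s,fy=s,interpolation=cv2.INTER_CUBIC)
    cv2.imwrite(f"pics/{name}.png",g[:,:,::-1])
    return c,f
def Rt(s=None):
    s=s or get_state();return R.from_euler("xyz",s["ee_rot"]).as_matrix()
def move(dp=None,to=None,yaw=None,s=None):
    "print slide shares / turn shares to reach a TCP position pointing down at yaw of tool y? tool yaw=euler yaw"
    s=s or get_state();M=Rt(s)
    d=(np.array(to)-s["eef_pos"]) if to is not None else np.array(dp)
    sl=M.T@d/0.5
    out="slide %s (|d|=%.0f mm)"%(np.round(sl,4).tolist(),1000*np.linalg.norm(d))
    if yaw is not None:
        G=R.from_euler("xyz",[np.pi,0,yaw]).as_matrix()
        rv=R.from_matrix(M.T@G).as_rotvec()/(2*np.pi)
        out+=" turn %s (%.1f deg)"%(np.round(rv,5).tolist(),360*np.linalg.norm(rv))
    print(out)
E
python3 - <<'E'
from h import *
f=cv2.imread("pics/top0.png");c=get_calibration("top")
cv2.imwrite("pics/top0z.png",cv2.resize(f[100:260,150:420],None,fx=2.9,fy=2.9,interpolation=cv2.INTER_CUBIC))
w=cv2.inRange(f,(150,150,150),(255,255,255))
n,l,st,ce=cv2.connectedComponentsWithStats(w)
for i in range(1,n):
    if 30<st[i,4]<1500 and 120<ce[i][1]<280:print(st[i],ce[i].round(1),onz(c,ce[i],.02).round(3),cv2.minAreaRect(np.argwhere(l==i)[:,::-1].astype(np.float32)))
for nme,p,z in [("knob",(294,162),.06),("mug",(320,236),.08),("pusher",(174,236),.08),("orange",(391,242),.02),("turq",(268,210),.02),("dockL",(172,175),.04),("dockR",(281,172),.04),("dockTL",(178,141),.04)]:print(nme,onz(c,p,z).round(3))
E
```

```text
[290 156   7  10  56] [293.  161.3] [ 0.631 -0.158  0.02 ] ((293.0, 160.5), (9.0, 6.0), 90.0)
[354 189  26  30 358] [366.7 203.4] [ 0.486 -0.399  0.02 ] ((366.5000305175781, 203.49998474121094), (26.385601043701172, 18.335756301879883), 63.43495178222656)
[220 204  18  27 311] [228.4 217.5] [0.447 0.06  0.02 ] ((228.5, 217.0), (26.0, 17.0), 90.0)
[163 224  22  22 215] [176.4 233.5] [0.397 0.232 0.02 ] ((173.5, 234.5), (21.0, 21.0), 90.0)
[307 225  35  25 590] [321.4 236. ] [ 0.381 -0.246  0.02 ] ((324.0, 237.0), (24.0, 34.0), 90.0)
knob [ 0.623 -0.157  0.06 ]
mug [ 0.385 -0.232  0.08 ]
pusher [0.392 0.226 0.08 ]
orange [ 0.358 -0.475  0.02 ]
turq [ 0.469 -0.071  0.02 ]
dockL [0.589 0.242 0.04 ]
dockR [ 0.593 -0.116  0.04 ]
dockTL [0.701 0.222 0.04 ]
```

View pics/top0z.png

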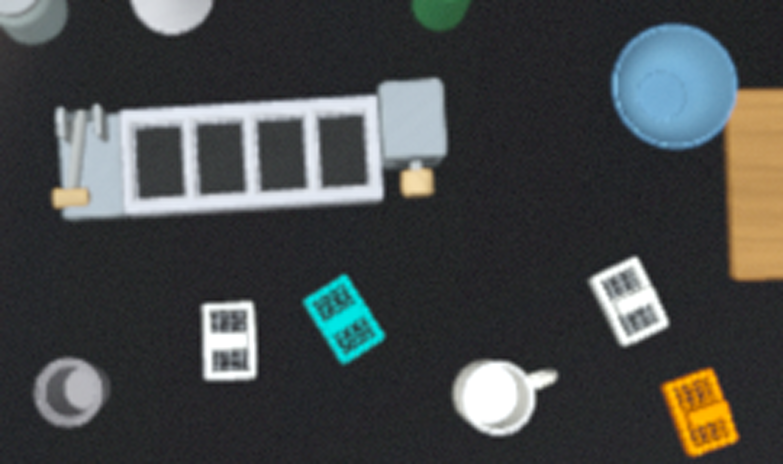

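Run:
```python
from h import *
move(to=[.486,-.399,.26],yaw=np.radians(-65.4))
```

```text
slide [-0.6168, 0.2534, -0.0681] (|d|=335 mm) turn [0.00017, 0.00015, -0.25933] (93.4 deg)
```

```bash
R='' ; python3 -m crank '[{"turn":[0,0,-0.259],"slide":[-0.617,0.253,-0.068],"fingers":0.2},{"turn":[0,0,-0.259],"slide":[-0.617,0.253,-0.068],"fingers":0.2},{"turn":[0,0,-0.259],"slide":[-0.617,0.253,-0.068],"fingers":0.2},{"turn":[0,0,-0.259],"slide":[-0.617,0.253,-0.068],"fingers":0.2},{"turn":[0,0,-0.259],"slide":[-0.617,0.253,-0.068],"fingers":0.2}]' 20
python3 - <<'E'
from h import *
move(to=[.486,-.399,.26],yaw=np.radians(-65.4))
E
```

```text
t: 0.57
eef_pos: [0.3957, -0.4848, 0.2477]
ee_rot: [3.141, 0.0, -2.14]
force: [0.5, -0.7, 0.1]
width: 0.06
slide [-0.2418, -0.0597, -0.0246] (|d|=125 mm) turn [5e-05, 4e-05, -0.15893] (57.2 deg)
```

```bash
python3 -m crank '[{"turn":[0,0,-0.159],"slide":[-0.242,-0.06,-0.025],"fingers":0.2},{"turn":[0,0,-0.159],"slide":[-0.242,-0.06,-0.025],"fingers":0.2},{"turn":[0,0,-0.159],"slide":[-0.242,-0.06,-0.025],"fingers":0.2},{"turn":[0,0,-0.159],"slide":[-0.242,-0.06,-0.025],"fingers":0.2},{"turn":[0,0,-0.159],"slide":[-0.242,-0.06,-0.025],"fingers":0.2}]'
python3 - <<'E'
from h import *
move(to=[.486,-.399,.26],yaw=np.radians(-65.4))
E
```

```text
t: 0.98
eef_pos: [0.4878, -0.3989, 0.2601]
ee_rot: [-3.142, 0.0, -1.511]
force: [-1.0, -0.8, 0.7]
width: 0.0523
slide [-0.0001, 0.0036, 0.0001] (|d|=2 mm) turn [-1e-05, 4e-05, -0.05877] (21.2 deg)
```

```bash
python3 -m crank '[{"turn":[0,0,-0.059],"slide":[0,0.0,0],"fingers":0.2},{"turn":[0,0,-0.059],"slide":[0,0,0],"fingers":0.2},{"turn":[0,0,-0.059],"slide":[0,0,0],"fingers":0.2},{"turn":[0,0,-0.059],"slide":[0,0,0],"fingers":0.2},{"turn":[0,0,-0.059],"slide":[0,0,0],"fingers":0.2}]'
python3 - <<'E'
from h import *
snap("wrist","w1",s=1.5);snap("top","t1",s=1.5);snap("side","s1",s=1.5)
E
```

```text
t: 1.4
eef_pos: [0.4857, -0.401, 0.26]
ee_rot: [3.141, 0.0, -1.154]
force: [-0.8, 0.7, -0.2]
width: 0.0525
```

View pics/w1.png

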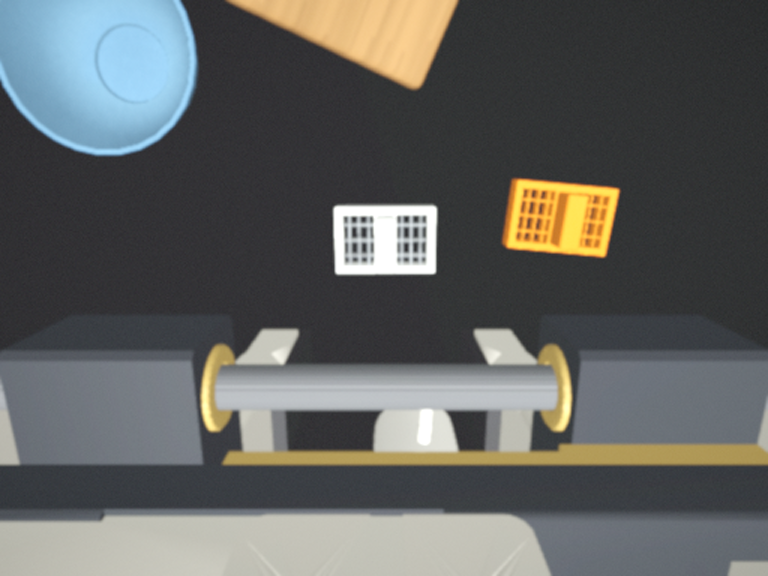

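View pics/s1.png

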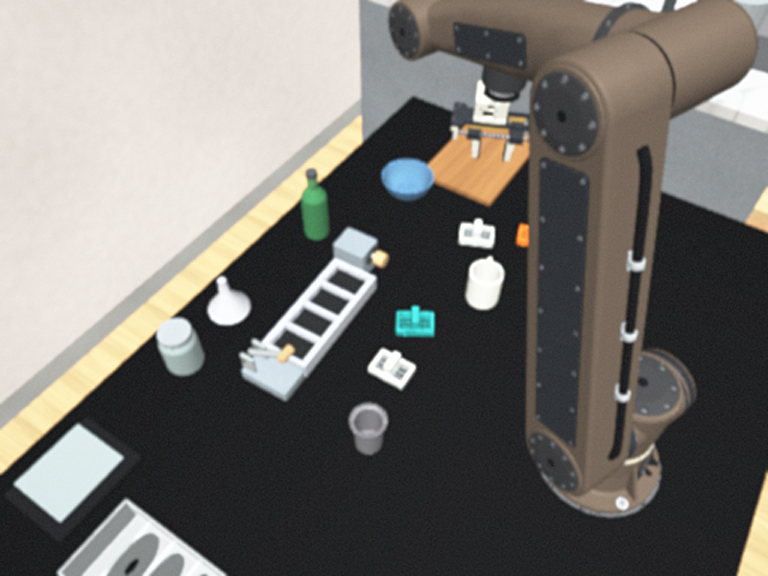

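View pics/t1.png

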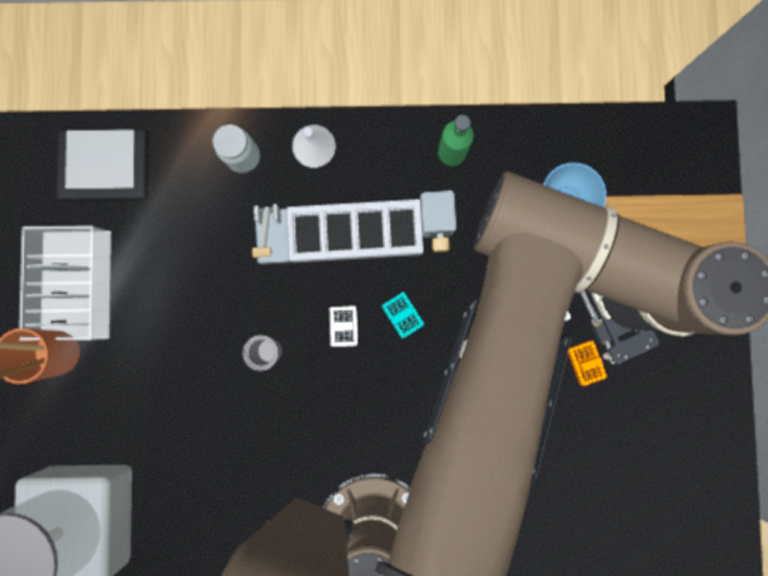

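Only two white cassettes are visible in both cleared views. In the wrist view (x1.5) the white one is centred at (385,240). Next I measure it from its top-face corners.

```bash
cat >> h.py <<'E'
def cass(c,f,z=.018,amin=500,rows=None,wmin=140,zr=.044):
    hsv=cv2.cvtColor(f,cv2.COLOR_RGB2HSV)
    m=cv2.inRange(hsv,(0,0,wmin),(180,60,255))
    if rows: m[rows:]=0
    m=cv2.morphologyEx(m,cv2.MORPH_CLOSE,np.ones((7,7)))
    cs,_=cv2.findContours(m,cv2.RETR_EXTERNAL,cv2.CHAIN_APPROX_NONE)
    for k in cs:
        if cv2.contourArea(k)<amin: continue
        P=np.array([onz(c,p,z)[:2] for p in k[:,0,:].astype(float)])
        (cx,cy),(w,h),a=cv2.minAreaRect((P*1000).astype(np.float32))
        if w<h:w,h,a=h,w,a+90
        a=(a+90)%180-90
        print("centre",round(cx/1000,4),round(cy/1000,4),"size %.1f x %.1f"%(w,h),"long axis yaw %.1f deg"%a,"px",k[:,0].mean(0).round(1))
E
python3 - <<'E'
from h import *
c=get_calibration("wrist");f=cv2.imread("pics/w1_raw.png")[:,:,::-1].copy()
cass(c,f,rows=210)
f=cv2.imread("pics/t1_raw.png")[:,:,::-1].copy();cass(get_calibration("top"),f,amin=150)
E
```

```text
centre 0.4855 -0.4015 size 86.9 x 57.5 long axis yaw 23.9 deg px [256.4 159.3]
centre 0.0272 0.6872 size 233.7 x 205.2 long axis yaw 89.2 deg px [ 36.9 352.5]
centre 0.0888 0.013 size 174.5 x 71.3 long axis yaw -84.4 deg px [245.5 327.5]
centre 0.3934 0.242 size 69.7 x 69.0 long axis yaw 89.1 deg px [173.3 234.7]
centre 0.4482 0.0582 size 86.1 x 59.6 long axis yaw -0.5 deg px [228.5 217.1]
centre 0.5532 0.6763 size 251.2 x 199.6 long axis yaw -0.5 deg px [ 40.4 192.1]
centre 0.2782 -0.513 size 887.4 x 641.9 long axis yaw -12.3 deg px [378.3 221.9]
centre 0.6657 0.0297 size 448.8 x 136.1 long axis yaw -86.2 deg px [237.  151.5]
centre 0.8305 0.6049 size 152.5 x 130.4 long axis yaw 89.2 deg px [ 66.  105.9]
centre 0.8525 0.1219 size 94.8 x 93.0 long axis yaw 89.2 deg px [208.6  97.1]
centre 0.8628 0.3082 size 91.3 x 76.8 long axis yaw 26.2 deg px [153.9  95.6]
```

```bash
python3 -m crank '[{"turn":[0,0,0],"slide":[0,0,0.08],"fingers":0.2},{"turn":[0,0,0],"slide":[0,0,0.16],"fingers":0.2},{"turn":[0,0,0],"slide":[0,0,0.24],"fingers":0.2},{"turn":[0,0,0],"slide":[0,0,0.32],"fingers":0.2},{"turn":[0,0,0],"slide":[0,0,0.38],"fingers":0.2}]' 20
python3 -m crank '[{"turn":[0,0,0],"slide":[0,0,0.04],"fingers":0.2},{"turn":[0,0,0],"slide":[0,0,0.08],"fingers":0.2},{"turn":[0,0,0],"slide":[0,0,0.092],"fingers":0.2},{"turn":[0,0,0],"slide":[0,0,0.092],"fingers":0.2},{"turn":[0,0,0],"slide":[0,0,0.092],"fingers":-1}]' 20
python3 -m crank '[{"turn":[0,0,0],"slide":[0,0,0],"fingers":-1},{"turn":[0,0,0],"slide":[0,0,0],"fingers":-1},{"turn":[0,0,0],"slide":[0,0,0],"fingers":-1},{"turn":[0,0,0],"slide":[0,0,0],"fingers":-1},{"turn":[0,0,0],"slide":[0,0,0],"fingers":-1}]' 25
```

```text
t: 1.97
eef_pos: [0.4844, -0.4004, 0.0671]
ee_rot: [3.14, 0.002, -1.153]
force: [-0.4, 0.2, 0.8]
width: 0.0522
t: 2.38
eef_pos: [0.4862, -0.4014, 0.0248]
ee_rot: [3.142, -0.0, -1.151]
force: [0.8, -0.8, 1.2]
width: 0.0496
t: 2.8
eef_pos: [0.486, -0.4012, 0.0249]
ee_rot: [-3.141, -0.001, -1.15]
force: [-0.1, -0.4, -0.3]
width: 0.0182
```

```bash
python3 -m crank '[{"turn":[0,0,0],"slide":[0,0,0],"fingers":-1},{"turn":[0,0,0],"slide":[0,0,-0.06],"fingers":-1},{"turn":[0,0,0],"slide":[0,0,-0.13],"fingers":-1},{"turn":[0,0,0],"slide":[0,0,-0.2],"fingers":-1},{"turn":[0,0,0],"slide":[0,0,-0.27],"fingers":-1}]' 30
python3 - <<'E'
from h import *
c=get_calibration("top")
P=[onz(c,(150+u/2.9,100+v/2.9),.026) for u,v in [(160,160),(221,157),(282,154),(343,150)]]
print(np.round(P,4)); d=P[0]-P[3]; print(np.degrees(np.arctan2(-d[0],d[1])),np.linalg.norm(d)); m=np.mean(P,0)
th=np.arctan2(-d[0],d[1]);print(m)
move(to=[m[0],m[1]+0.0,.31],yaw=-np.pi/2+th)
E
```

```text
t: 3.22
eef_pos: [0.4852, -0.4008, 0.1603]
ee_rot: [3.141, 0.001, -1.15]
force: [1.6, -0.1, -2.0]
width: 0.0159
[[ 0.6546  0.1348  0.026 ]
 [ 0.6571  0.0648  0.026 ]
 [ 0.6595 -0.0053  0.026 ]
 [ 0.6631 -0.0754  0.026 ]]
2.2940427083699686 0.2103150111467163
[0.65855414 0.02972655 0.026     ]
slide [-0.6447, -0.6678, -0.2993] (|d|=488 mm) turn [0.00015, 0.00014, 0.06057] (21.8 deg)
```

```bash
python3 -m crank '[{"turn":[0,0,0],"slide":[-0.03,-0.03,-0.07],"fingers":-1},{"turn":[0,0,0.02],"slide":[-0.08,-0.08,-0.12],"fingers":-1},{"turn":[0,0,0.03],"slide":[-0.13,-0.135,-0.16],"fingers":-1},{"turn":[0,0,0.04],"slide":[-0.18,-0.186,-0.2],"fingers":-1},{"turn":[0,0,0.0605],"slide":[-0.23,-0.238,-0.24],"fingers":-1}]' 30
python3 - <<'E'
from h import *
move(to=[.6586,.0297,.31],yaw=np.radians(-90+2.3))
E
```

```text
t: 3.63
eef_pos: [0.5468, -0.2474, 0.2794]
ee_rot: [-3.141, 0.0, -1.527]
force: [1.6, 0.2, -1.6]
width: 0.0156
slide [-0.5439, -0.2477, -0.0609] (|d|=300 mm) turn [-3e-05, 5e-05, 0.00057] (0.2 deg)
```

```bash
python3 -m crank '[{"turn":[0,0,0],"slide":[-0.07,-0.032,-0.01],"fingers":-1},{"turn":[0,0,0],"slide":[-0.14,-0.064,-0.02],"fingers":-1},{"turn":[0,0,0],"slide":[-0.21,-0.096,-0.03],"fingers":-1},{"turn":[0,0,0],"slide":[-0.28,-0.128,-0.04],"fingers":-1},{"turn":[0,0,0],"slide":[-0.35,-0.16,-0.06],"fingers":-1}]' 30
python3 -m crank '[{"turn":[0,0,0],"slide":[-0.07,-0.032,0],"fingers":-1},{"turn":[0,0,0],"slide":[-0.14,-0.064,0],"fingers":-1},{"turn":[0,0,0],"slide":[-0.194,-0.088,0],"fingers":-1},{"turn":[0,0,0],"slide":[-0.194,-0.088,0],"fingers":-1},{"turn":[0,0,0],"slide":[-0.194,-0.088,0],"fingers":-1}]' 30
python3 - <<'E'
from h import *
print(get_state()["eef_pos"],get_state()["ee_rot"])
snap("wrist","w2",s=1.5);snap("side","s2",crop=(120,100,360,320),s=2.5)
E
```

```text
t: 4.05
eef_pos: [0.6181, -0.0684, 0.3075]
ee_rot: [3.14, 0.0, -1.524]
force: [1.3, -0.1, -1.7]
width: 0.0154
t: 4.47
eef_pos: [0.658, 0.0304, 0.3071]
ee_rot: [3.14, -0.0, -1.522]
force: [-0.6, -0.7, -1.5]
width: 0.0155
[0.65802632 0.03040158 0.30708719] [ 3.13962786e+00 -1.40683631e-04 -1.52154987e+00]
```

View pics/w2.png

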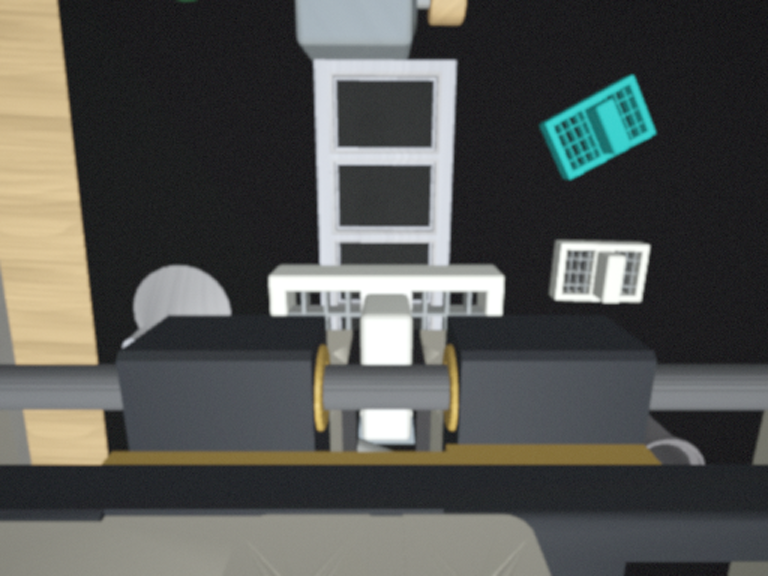

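View pics/s2.png

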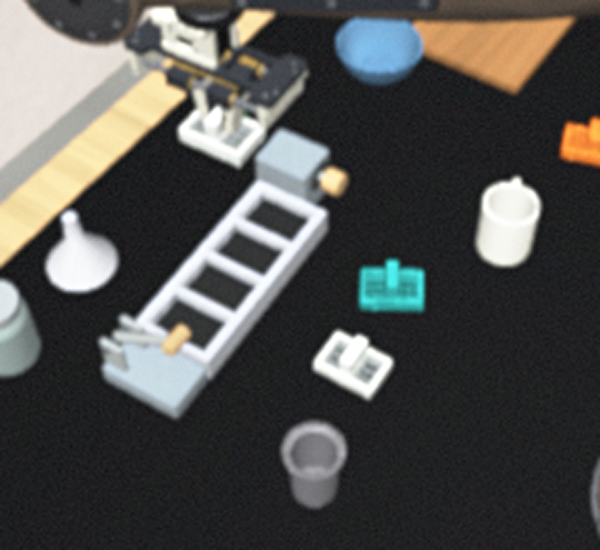

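The cassette is held level. Pockets 1 and 2 are visible at about (385,115) and (385,197) in the x1.5 picture, and the second white cassette is at (600,270).

Run:
```python
from h import *
c=get_calibration("wrist");f=cv2.imread("pics/w2_raw.png")
cv2.imwrite("pics/w2z.png",cv2.resize(f[35:180,195:320],None,fx=4,fy=4,interpolation=cv2.INTER_CUBIC))
g=cv2.cvtColor(f,cv2.COLOR_BGR2GRAY)
m=cv2.inRange(g,0,90);m[:35]=0;m[180:]=0;m[:,:200]=0;m[:,310:]=0
cs,_=cv2.findContours(m,cv2.RETR_EXTERNAL,cv2.CHAIN_APPROX_NONE)
for k in cs:
    if cv2.contourArea(k)<500:continue
    print(cv2.boundingRect(k))
    for z in(.026,.037,.04):
        P=np.array([onz(c,p,z)[:2]*1000 for p in k[:,0].astype(float)],np.float32);print(z,cv2.minAreaRect(P))
print(g[78,205:310]);print(g[40:175,256])
```

```text
(227, 163, 58, 13)
0.026 ((657.33251953125, 47.25050354003906), (79.89209747314453, 17.11660385131836), 2.6534886360168457)
0.037 ((657.4057006835938, 45.06591796875), (77.89369201660156, 16.68844985961914), 2.653491258621216)
0.04 ((657.4256591796875, 44.47011947631836), (77.34867858886719, 16.57168197631836), 2.653491973876953)
(226, 111, 61, 39)
0.026 ((659.1859741210938, -6.305042266845703), (80.62870025634766, 50.95960998535156), 2.670914888381958)
0.037 ((659.2128295898438, -7.149984359741211), (78.61186981201172, 49.68490219116211), 2.6709158420562744)
0.04 ((659.2201538085938, -7.380434036254883), (78.0617904663086, 49.337257385253906), 2.670915365219116)
(225, 54, 63, 44)
0.026 ((662.3001098632812, -76.26777648925781), (80.53682708740234, 53.04008102416992), 2.6884796619415283)
0.037 ((662.2490844726562, -75.3626708984375), (78.52230072021484, 51.71332550048828), 2.688472032546997)
0.04 ((662.2351684570312, -75.11582946777344), (77.97285461425781, 51.35148620605469), 2.6884641647338867)
(272, 35, 38, 141)
0.026 ((613.2283935546875, -36.86454772949219), (46.875240325927734, 1
[... 879 characters left out ...]
  54  55  56  55
  57  54  54  55  57  55  56  54  53  57  91 151 182 180 184 203 213 218
 219 219 219 217 216 216 210 178 105  37  27  29  29  30  31]
[196 214 217 217 218 218 218 215 213 204 192 195 197 165  99  55  57  56
  53  54  53  55  56  53  54  56  53  51  56  55  55  54  54  54  54  55
  54  51  51  52  55  54  53  55  52  53  55  54  57  55  57  57  56  55
  54  52  57  94 160 199 209 207 213 223 223 223 220 218 215 189 121  60
  57  55  55  56  55  55  57  56  57  54  56  57  57  57  56  56  55  54
  55  54  55  54  54  54  54  55  55  54  56  54  57  54  54  57  56  54
  56  58 111 175 195 184 188 201 212 221 223 220 213 182 112  58  57  55
  53  54  54  56  54  55  55  55  57]
```

View pics/w2z.png

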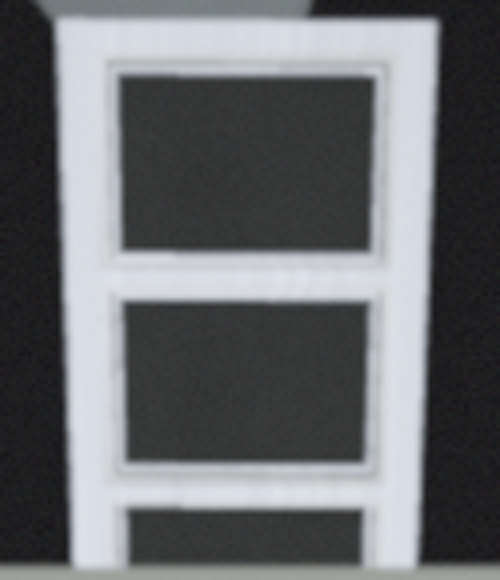

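Run:
```python
from h import *
c=get_calibration("wrist");f=cv2.imread("pics/w2_raw.png")
print(c["pose"][:3,3])
g=cv2.GaussianBlur(cv2.cvtColor(f,cv2.COLOR_BGR2GRAY),(0,0),.6).astype(float)
def edges(prof,o,th=125):
    out=[]
    for i in range(len(prof)-1):
        a,b=prof[i],prof[i+1]
        if (a-th)*(b-th)<0: out.append(o+i+(th-a)/(b-a))
    return out
for col in(235,256,276):
    e=edges(g[35:175,col],35); print("col",col,np.round(e,1)); print("  y@.026",[round(onz(c,(col,r),.026)[1]*1e3,1) for r in e],"\n  y@.040",[round(onz(c,(col,r),.04)[1]*1e3,1) for r in e])
for row in(45,65,78,90,115,130,145):
    e=edges(g[row,200:312],200); print("row",row,np.round(e,1)); print("  x@.026",[round(onz(c,(u,row),.026)[0]*1e3,1) for u in e],"\n  x@.040",[round(onz(c,(u,row),.04)[0]*1e3,1) for u in e])
```

```text
[ 0.66025881 -0.04008398  0.46575259]
col 235 [ 36.5  53.3  97.2 109.9 150.1 161.6]
  y@.026 [np.float64(-122.1), np.float64(-102.4), np.float64(-48.2), np.float64(-31.9), np.float64(22.0), np.float64(38.0)] 
  y@.040 [np.float64(-119.5), np.float64(-100.4), np.float64(-47.9), np.float64(-32.2), np.float64(20.0), np.float64(35.5)]
col 256 [ 36.5  53.6  97.5 110.  150.2 161.8]
  y@.026 [np.float64(-123.4), np.float64(-103.2), np.float64(-49.2), np.float64(-33.1), np.float64(20.8), np.float64(37.0)] 
  y@.040 [np.float64(-120.7), np.float64(-101.2), np.float64(-48.9), np.float64(-33.3), np.float64(18.9), np.float64(34.6)]
col 276 [ 39.3  53.5  97.5 110.1 150.2 161.8]
  y@.026 [np.float64(-121.3), np.float64(-104.5), np.float64(-50.4), np.float64(-34.2), np.float64(19.6), np.float64(35.8)] 
  y@.040 [np.float64(-118.7), np.float64(-102.5), np.float64(-50.0), np.float64(-34.4), np.float64(17.7), np.float64(33.4)]
row 45 [208.5 303.8]
  x@.026 [np.float64(724.6), np.float64(603.3)] 
  x@.040 [np.float64(722.5), np.float64(605.1)]
row 65 [209.3 224.3 288.2 303.1]
  x@.026 [np.float64(723.4
[... 479 characters left out ...]
40 [np.float64(720.3), np.float64(701.3), np.float64(621.8), np.float64(602.8)]
row 115 [210.6 225.4 286.5 301.3]
  x@.026 [np.float64(721.0), np.float64(701.3), np.float64(619.2), np.float64(599.4)] 
  x@.040 [np.float64(719.1), np.float64(699.9), np.float64(620.5), np.float64(601.3)]
row 130 [211.2 225.9 286.3 300.7]
  x@.026 [np.float64(720.1), np.float64(700.2), np.float64(618.2), np.float64(598.6)] 
  x@.040 [np.float64(718.2), np.float64(698.9), np.float64(619.5), np.float64(600.5)]
row 145 [211.6 226.  285.8 300.2]
  x@.026 [np.float64(719.3), np.float64(699.5), np.float64(617.4), np.float64(597.7)] 
  x@.040 [np.float64(717.4), np.float64(698.3), np.float64(618.8), np.float64(599.7)]
```

Run:
```python
from h import *
c=get_calibration("wrist");f=cv2.imread("pics/w2_raw.png");s=get_state()
cv2.imwrite("pics/w2y.png",cv2.resize(f[165:225,170:345],None,fx=4.5,fy=4.5,interpolation=cv2.INTER_CUBIC))
g=cv2.cvtColor(f,cv2.COLOR_BGR2GRAY);M=Rt(s)
print(g[170:205,190],g[170:205,320],g[187,170:350])
for uv,z in [((190,176.5),.282),((320,176.5),.282),((190,184),.3),((320,184),.3)]:
    print(((onz(c,uv,z)-s["eef_pos"])@M*1e3).round(1))
```

```text
[ 32  29  28  32  32  57 102 141 156 159 160 159 167 197 229 249 254 255
 255 255 255 255 254 244 225 219 219 221 222 224 224 225 227 230 232] [ 26  24  26  27  33  54 102 141 155 161 161 161 167 195 228 248 255 255
 255 255 255 255 254 234 189 144 132 131 129 131 131 131 130 128 125] [ 31  33  29  32  31  29  30  37 113 197 241 254 255 255 255 255 255 255
 255 255 255 255 255 255 255 255 255 255 255 255 255 255 255 255 255 255
 255 255 255 255 255 255 255 255 255 255 255 255 255 255 255 255 255 255
 255 255 255 255 255 255 255 255 255 255 255 255 255 255 255 255 255 255
 255 255 255 255 255 255 255 255 255 255 255 255 255 255 255 255 255 255
 255 255 255 255 255 255 255 255 255 255 255 255 255 255 255 255 255 255
 255 255 255 255 255 255 255 255 255 255 255 255 255 255 255 255 255 255
 255 255 255 255 255 255 255 255 255 255 255 255 255 255 255 255 255 255
 255 255 255 255 255 255 255 255 255 255 255 255 255 255 255 255 255 255
 255 255 249 216 139  49  30  31  34  25  31  31  30  31  31  30  30  30]
[ 27.5 -38.6  25.8]
[27.5 38.  25.9]
[ 27.5 -34.9   7.8]
[27.4 34.6  7.9]
```

View pics/w2y.png

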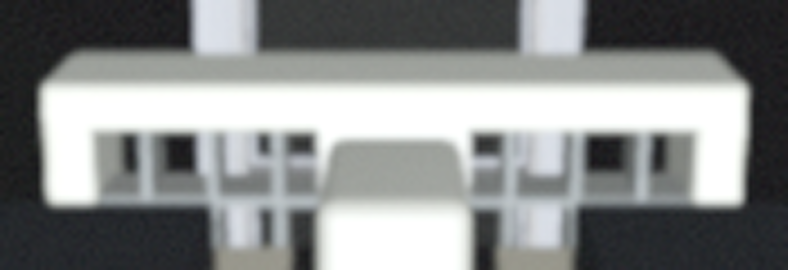

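Run:
```python
from h import *
move(to=[.6621,-.0765,.085],yaw=np.radians(-90+2.45))
```

```text
slide [0.2098, 0.0005, 0.4458] (|d|=246 mm) turn [0.00017, -4e-05, 0.00068] (0.3 deg)
```

```bash
python3 -m crank '[{"turn":[0.0003,0,0.0007],"slide":[0.05,0,0.06],"fingers":-1},{"turn":[0.0003,0,0.0007],"slide":[0.1,0,0.12],"fingers":-1},{"turn":[0.0003,0,0.0007],"slide":[0.15,0,0.18],"fingers":-1},{"turn":[0.0003,0,0.0007],"slide":[0.19,0.0005,0.24],"fingers":-1},{"turn":[0.0003,0,0.0007],"slide":[0.21,0.0005,0.3],"fingers":-1}]' 30
python3 -m crank '[{"turn":[0,0,0],"slide":[0,0,0.06],"fingers":-1},{"turn":[0,0,0],"slide":[0,0,0.11],"fingers":-1},{"turn":[0,0,0],"slide":[0,0,0.14],"fingers":-1},{"turn":[0,0,0],"slide":[0,0,0.14],"fingers":-1},{"turn":[0,0,0],"slide":[0,0,0.14],"fingers":-1}]' 30
python3 - <<'E'
from h import *
move(to=[.6621,-.0765,.051],yaw=np.radians(-90+2.45))
print(get_state()["eef_pos"],get_state()["ee_rot"])
E
```

```text
t: 4.98
eef_pos: [0.6618, -0.08, 0.1576]
ee_rot: [-3.139, -0.0, -1.531]
force: [0.0, -0.9, -2.3]
width: 0.0155
t: 5.4
eef_pos: [0.6622, -0.0776, 0.0882]
ee_rot: [-3.141, -0.0, -1.53]
force: [0.2, -0.7, -0.6]
width: 0.016
slide [-0.0023, 0.0001, 0.0744] (|d|=37 mm) turn [-8e-05, -7e-05, -0.00026] (0.1 deg)
[ 0.66219494 -0.07764493  0.08820253] [-3.14106552e+00 -4.47743087e-04 -1.52964622e+00]
```

```bash
python3 -m crank '[{"turn":[0,0,0],"slide":[-0.001,0,0.02],"fingers":-1},{"turn":[0,0,0],"slide":[-0.001,0,0.03],"fingers":-1},{"turn":[0,0,0],"slide":[-0.001,0,0.03],"fingers":-1}]' 30
python3 -m crank '[{"turn":[0,0,0],"slide":[0,0,0],"fingers":-1}]'
python3 -m crank '[{"turn":[0,0,0],"slide":[0,0,0],"fingers":-1}]'
python3 -m crank '[{"turn":[0,0,0],"slide":[0,0,0],"fingers":-1}]'
```

```text
t: 5.65
eef_pos: [0.6624, -0.0759, 0.073]
ee_rot: [-3.14, 0.0, -1.529]
force: [0.5, -0.7, -2.4]
width: 0.016
t: 5.73
eef_pos: [0.6629, -0.0759, 0.0737]
ee_rot: [-3.139, 0.0, -1.528]
force: [0.3, 0.1, -0.8]
width: 0.0161
t: 5.82
eef_pos: [0.6631, -0.0758, 0.074]
ee_rot: [-3.139, -0.0, -1.528]
force: [-0.4, -0.3, -1.8]
width: 0.0157
t: 5.9
eef_pos: [0.6631, -0.0758, 0.0739]
ee_rot: [-3.139, 0.0, -1.528]
force: [-0.1, -0.2, -1.2]
width: 0.0157
```

```bash
python3 -m crank '[{"turn":[-0.0003,0,0],"slide":[0.001,0.002,0.01],"fingers":-1},{"turn":[-0.0003,0,0],"slide":[0.001,0.002,0.02],"fingers":-1},{"turn":[-0.0003,0,0],"slide":[0.001,0.002,0.03],"fingers":-1},{"turn":[-0.0003,0,0],"slide":[0.001,0.002,0.038],"fingers":-1},{"turn":[-0.0003,0,0],"slide":[0.001,0.002,0.038],"fingers":-1}]' 30
python3 -m crank '[{"turn":[0,0,0],"slide":[0,0,0.004],"fingers":-1},{"turn":[0,0,0],"slide":[0,0,0.007],"fingers":-1},{"turn":[0,0,0],"slide":[0,0,0.007],"fingers":-1}]'
```

```text
t: 6.32
eef_pos: [0.6624, -0.074, 0.0564]
ee_rot: [-3.14, 0.002, -1.527]
force: [-8.3, 13.5, 16.9]
width: 0.016
t: 6.57
eef_pos: [0.6624, -0.0737, 0.0542]
ee_rot: [-3.139, 0.002, -1.527]
force: [-10.6, 16.7, 27.2]
width: 0.0159
```

```bash
python3 -m crank '[{"turn":[0,0,0],"slide":[-0.004,0.002,0],"fingers":-1},{"turn":[0,0,0],"slide":[-0.006,0.004,0],"fingers":-1},{"turn":[0,0,0],"slide":[-0.006,0.004,0],"fingers":-1},{"turn":[0,0,0],"slide":[-0.006,0.004,0],"fingers":-1}]'
```

```text
t: 6.9
eef_pos: [0.6623, -0.0734, 0.0538]
ee_rot: [-3.136, -0.001, -1.527]
force: [-1.1, -0.1, 14.2]
width: 0.0159
```

Run:
```python
from h import *
snap("wrist","w3",crop=(120,60,400,260),s=2.8);snap("side","s3",crop=(170,130,290,240),s=5)
```

```text
(no output)
```

View pics/w3.png

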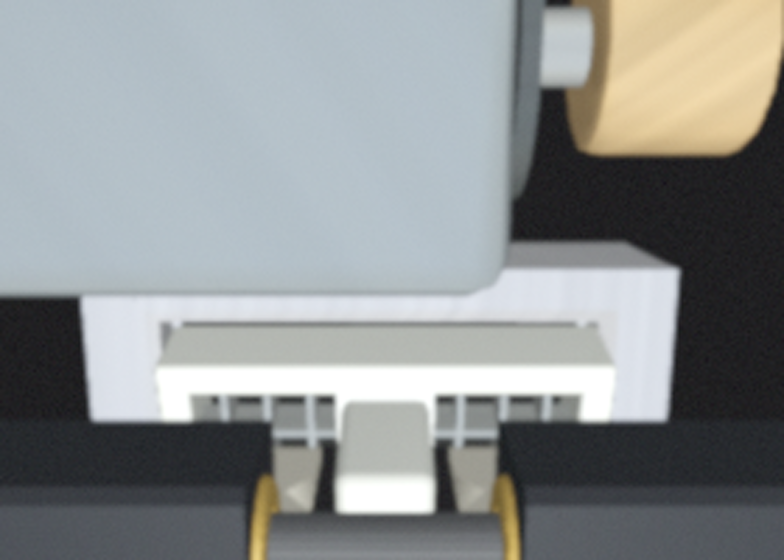

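View pics/s3.png

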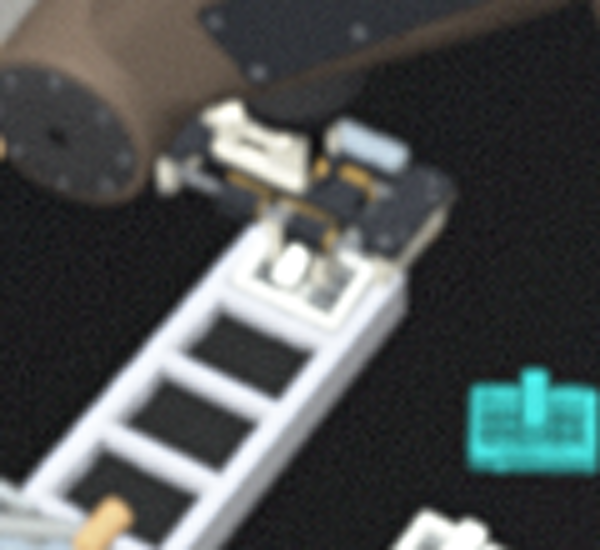

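Run:
```python
from h import *
c=get_calibration("wrist");s=get_state();M=Rt(s)
a=(120+158/2.8,60+366/2.8);b=(120+613/2.8,60+366/2.8)
for z in(.044,.047,.05,.053):
    A,B=onz(c,a,z),onz(c,b,z);print(z,np.linalg.norm(A-B),((A+B)/2).round(4))
for u,v,z in[(164,320,.04),(606,320,.04),(164,325,.04),(600,325,.04),(160,295,.04)]: print(onz(c,(120+u/2.8,60+v/2.8),z).round(4))
```

```text
0.044 0.08835530786209994 [ 0.6622 -0.0967  0.044 ]
0.047 0.08677434857304533 [ 0.6622 -0.0975  0.047 ]
0.05 0.08519338928399062 [ 0.6623 -0.0983  0.05  ]
0.053 0.08361242999493601 [ 0.6623 -0.0991  0.053 ]
[ 0.706 -0.103  0.04 ]
[ 0.6194 -0.1068  0.04  ]
[ 0.706 -0.102  0.04 ]
[ 0.6204 -0.1058  0.04  ]
[ 0.7067 -0.1079  0.04  ]
```

The cassette appears to sit too high: by its width, the frame top is at about z=0.052. It may also have pivoted in the pads. I'll lift it and look.

```bash
python3 -m crank '[{"turn":[0,0,0],"slide":[0,0,-0.04],"fingers":-1},{"turn":[0,0,0],"slide":[0,0,-0.1],"fingers":-1},{"turn":[0,0,0],"slide":[0,0,-0.18],"fingers":-1},{"turn":[0,0,0],"slide":[-0.06,0,-0.24],"fingers":-1},{"turn":[0,0,0],"slide":[-0.06,0,-0.24],"fingers":-1}]' 40
python3 -m crank '[{"turn":[0,0,0],"slide":[0,0,0],"fingers":-1},{"turn":[0,0,0],"slide":[0,0,0],"fingers":-1}]'
python3 - <<'E'
from h import *
snap("wrist","w4",crop=(130,0,380,260),s=2.3);snap("side","s4",crop=(170,120,290,230),s=5)
E
```

```text
t: 7.42
eef_pos: [0.6622, -0.0411, 0.178]
ee_rot: [-3.131, 0.001, -1.527]
force: [0.3, -0.6, -0.6]
width: 0.0155
t: 7.58
eef_pos: [0.6578, -0.0432, 0.1699]
ee_rot: [3.14, 0.0, -1.528]
force: [-0.5, -0.7, -2.9]
width: 0.016
```

View pics/w4.png

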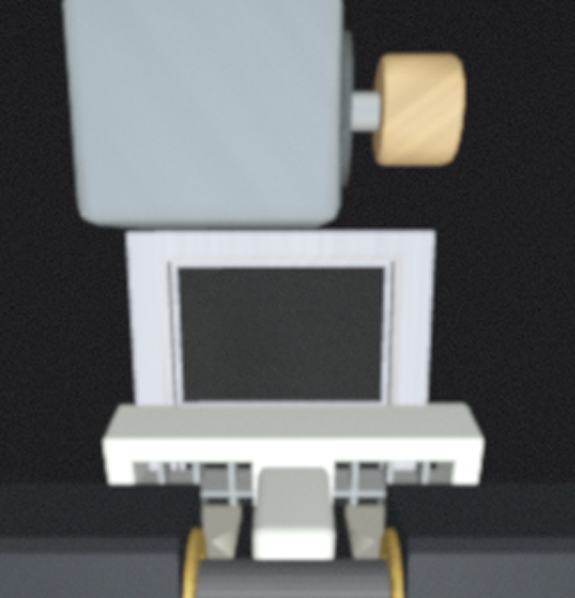

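View pics/s4.png

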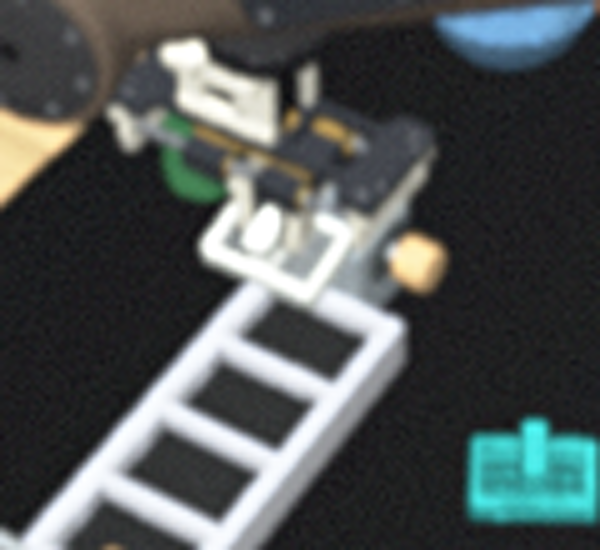

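Run:
```python
from h import *
c=get_calibration("wrist");s=get_state();print(s["eef_pos"],s["ee_rot"])
f=cv2.imread("pics/w4_raw.png");g=cv2.GaussianBlur(cv2.cvtColor(f,cv2.COLOR_BGR2GRAY),(0,0),.6).astype(float)
def edges(prof,o,th=125):
    return [round(o+i+(th-prof[i])/(prof[i+1]-prof[i]),1) for i in range(len(prof)-1) if (prof[i]-th)*(prof[i+1]-th)<0]
for col in(220,250,280):
    e=edges(g[100:176,col],100,120);print(col,e,[np.round(onz(c,(col,r),.026)[:2]*1e3,1).tolist() for r in e])
for row in(125,145,165):
    e=edges(g[row,180:330],180,120);print(row,e,[np.round(onz(c,(u,row),.026)[:2]*1e3,1).tolist() for u in e],[np.round(onz(c,(u,row),.04)[:2]*1e3,1).tolist() for u in e])
print(g[95:120,250].astype(int))
b=[130+104/2.3,440/2.3],[130+484/2.3,440/2.3]
for z in(.16,.165,.17,.175,.18):
    A,B=onz(c,b[0],z),onz(c,b[1],z);print(z,np.linalg.norm(A-B),(((A+B)/2-s["eef_pos"])@Rt(s)*1e3).round(1))
b=[130+120/2.3,405/2.3],[130+468/2.3,405/2.3]
for z in(.14,.145,.15,.155,.16,.165):
    A,B=onz(c,b[0],z),onz(c,b[1],z);print(z,np.linalg.norm(A-B),(((A+B)/2-s["eef_pos"])@Rt(s)*1e3).round(1))
```

```text
[ 0.65739508 -0.04395026  0.16881899] [ 3.13844495e+00 -1.81363624e-04 -1.52874027e+00]
220 [np.float64(116.3), np.float64(173.7)] [[692.3, -100.6], [691.7, -46.7]]
250 [np.float64(116.1), np.float64(173.7)] [[664.8, -101.9], [662.9, -47.9]]
280 [np.float64(116.0), np.float64(173.7)] [[637.3, -103.2], [634.0, -49.1]]
125 [np.float64(185.3), np.float64(207.5), np.float64(296.0), np.float64(317.9)] [[724.3, -91.4], [703.8, -92.3], [622.0, -95.7], [601.7, -96.5]] [[721.3, -92.4], [701.7, -93.2], [623.7, -96.4], [604.4, -97.2]]
145 [np.float64(186.5), np.float64(208.5), np.float64(295.6), np.float64(316.9)] [[723.4, -73.0], [702.8, -73.8], [621.0, -77.2], [601.0, -78.0]] [[720.5, -74.8], [700.8, -75.6], [622.8, -78.8], [603.7, -79.6]]
165 [np.float64(187.7), np.float64(209.2), np.float64(295.0), np.float64(316.0)] [[722.6, -54.0], [702.1, -54.8], [620.2, -58.1], [600.1, -59.0]] [[719.6, -56.7], [700.1, -57.5], [622.1, -60.7], [602.9, -61.4]]
[168 153 135 117 118 160 201 221 226 227 227 227 227 227 226 225 223 222
 222 216 185 123  72  59  58]
0.16 0.08936593386740861 [23.1  1.4  8.8]
0.165 0.08668524394349389 [24.5  1.4  3.8]
0.17 0.08400455401957929 [25.8  1.4 -1.2]
0.175 0.08132386409566458 [27.2  1.3 -6.2]
0.18 0.07864317417174997 [ 28.6   1.3 -11.2]
0.14 0.09052929828055674 [27.1  1.5 28.8]
0.145 0.08810463902004954 [28.2  1.4 23.8]
0.15 0.08567997975954246 [29.3  1.4 18.8]
0.155 0.08325532049903525 [30.4  1.4 13.8]
0.16 0.08083066123852817 [31.5  1.4  8.8]
0.165 0.07840600197802097 [32.6  1.4  3.8]
```

The pads let the cassette pivot about 13°, -y edge up, and that edge then rested on the rim. I'll enter the pocket with an offset that fits the tilted cassette, set its low edge down, and release so it drops flat.

```bash
python3 -m crank '[{"turn":[0,0,0],"slide":[0,0,0],"fingers":-1},{"turn":[0,0,0],"slide":[0,0,0],"fingers":-1},{"turn":[0,0,0],"slide":[0,0,0],"fingers":-1}]'
python3 - <<'E'
from h import *
move(to=[.6625,-.070,.085],yaw=np.radians(-90+2.45))
E
```

```text
t: 7.93
eef_pos: [0.6582, -0.044, 0.1698]
ee_rot: [3.14, -0.0, -1.529]
force: [0.7, 0.6, -1.5]
width: 0.0156
slide [0.0523, -0.0068, 0.1697] (|d|=89 mm) turn [0.00025, -4e-05, -0.00015] (0.1 deg)
```

```bash
python3 -m crank '[{"turn":[0,0,0],"slide":[0.03,-0.007,0.03],"fingers":-1},{"turn":[0,0,0],"slide":[0.052,-0.007,0.08],"fingers":-1},{"turn":[0,0,0],"slide":[0.052,-0.007,0.13],"fingers":-1},{"turn":[0,0,0],"slide":[0.052,-0.007,0.17],"fingers":-1},{"turn":[0,0,0],"slide":[0.052,-0.007,0.17],"fingers":-1}]'
python3 -m crank '[{"turn":[0,0,0],"slide":[0,0,0],"fingers":-1},{"turn":[0,0,0],"slide":[0,0,0],"fingers":-1},{"turn":[0,0,0],"slide":[0,0,0],"fingers":-1}]'
python3 - <<'E'
from h import *
snap("wrist","w5",crop=(130,0,380,260),s=2.3)
E
```

```text
t: 8.35
eef_pos: [0.6599, -0.07, 0.0807]
ee_rot: [3.134, 0.0, -1.53]
force: [-0.3, 0.1, -3.0]
width: 0.0157
t: 8.6
eef_pos: [0.6643, -0.0692, 0.0877]
ee_rot: [-3.139, -0.0, -1.528]
force: [-0.2, 0.7, -1.9]
width: 0.0153
```

View pics/w5.png

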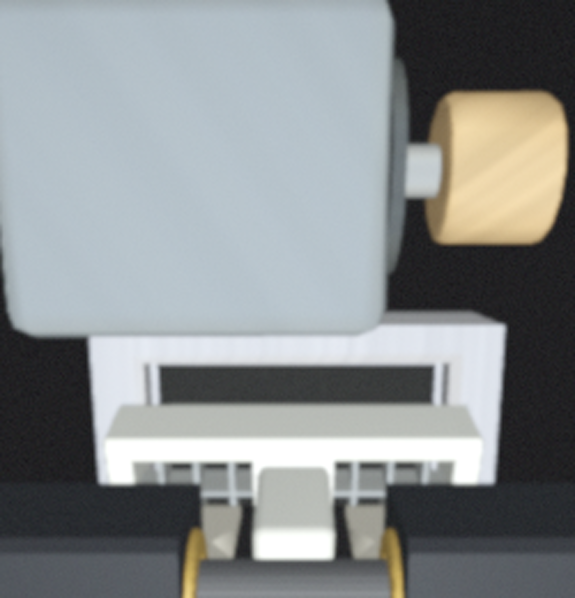

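```bash
python3 -m crank '[{"turn":[0,0,0],"slide":[0,0.002,0.006],"fingers":-1},{"turn":[0,0,0],"slide":[0,0.003,0.012],"fingers":-1},{"turn":[0,0,0],"slide":[0,0.003,0.018],"fingers":-1},{"turn":[0,0,0],"slide":[0,0.003,0.024],"fingers":-1},{"turn":[0,0,0],"slide":[0,0.003,0.03],"fingers":-1}]'
python3 -m crank '[{"turn":[0,0,0],"slide":[0,0,0.004],"fingers":-1},{"turn":[0,0,0],"slide":[0,0,0.008],"fingers":-1},{"turn":[0,0,0],"slide":[0,0,0.012],"fingers":-1},{"turn":[0,0,0],"slide":[0,0,0.012],"fingers":-1},{"turn":[0,0,0],"slide":[0,0,0.012],"fingers":-1}]'
python3 -m crank '[{"turn":[0,0,0],"slide":[0,0,0],"fingers":-1},{"turn":[0,0,0],"slide":[0,0,0],"fingers":-1}]'
python3 - <<'E'
from h import *
snap("wrist","w6",crop=(130,0,380,260),s=2.3)
E
```

```text
t: 9.07
eef_pos: [0.6615, -0.0694, 0.0705]
ee_rot: [3.141, 0.0, -1.528]
force: [-0.6, -0.3, -2.0]
width: 0.0155
t: 9.48
eef_pos: [0.6616, -0.0695, 0.0647]
ee_rot: [3.141, -0.0, -1.528]
force: [-0.1, 0.1, -0.6]
width: 0.0156
t: 9.65
eef_pos: [0.6617, -0.0694, 0.065]
ee_rot: [-3.141, 0.0, -1.528]
force: [-0.3, -0.6, 0.1]
width: 0.0155
```

View pics/w6.png

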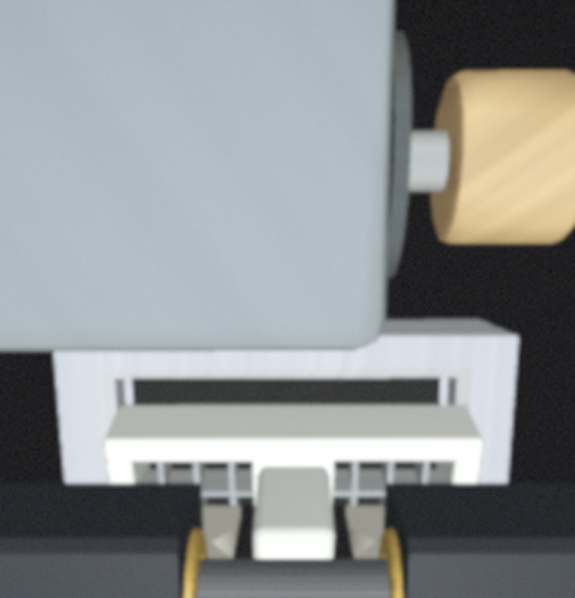

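```bash
python3 -m crank '[{"turn":[0,0,0],"slide":[0,-0.0015,0.003],"fingers":-1},{"turn":[0,0,0],"slide":[0,-0.0015,0.006],"fingers":-1},{"turn":[0,0,0],"slide":[0,-0.0015,0.009],"fingers":-1},{"turn":[0,0,0],"slide":[0,-0.0015,0.009],"fingers":-1},{"turn":[0,0,0],"slide":[0,-0.0015,0.009],"fingers":-1}]'
python3 -m crank '[{"turn":[0,0,0],"slide":[0,0,0.003],"fingers":-1},{"turn":[0,0,0],"slide":[0,0,0.006],"fingers":-1},{"turn":[0,0,0],"slide":[0,0,0.006],"fingers":-1},{"turn":[0,0,0],"slide":[0,0,0.006],"fingers":-1}]'
```

```text
t: 10.12
eef_pos: [0.6623, -0.0696, 0.0602]
ee_rot: [3.141, -0.0, -1.528]
force: [0.5, -0.6, -2.5]
width: 0.0157
t: 10.45
eef_pos: [0.6627, -0.07, 0.0577]
ee_rot: [-3.141, -0.001, -1.528]
force: [0.2, -5.5, 1.6]
width: 0.0159
```

```bash
python3 -m crank '[{"turn":[0,0,0],"slide":[0.002,0,0.001],"fingers":-1},{"turn":[0,0,0],"slide":[0.003,0,0.003],"fingers":-1},{"turn":[0,0,0],"slide":[0.003,0,0.003],"fingers":-1},{"turn":[0,0,0],"slide":[0.003,0,0.003],"fingers":-1}]'
python3 - <<'E'
from h import *
snap("wrist","w7",crop=(130,0,380,260),s=2.3)
E
```

```text
t: 10.78
eef_pos: [0.6622, -0.0707, 0.0554]
ee_rot: [3.141, 0.0, -1.528]
force: [-0.1, -0.8, -1.9]
width: 0.0157
```

View pics/w7.png

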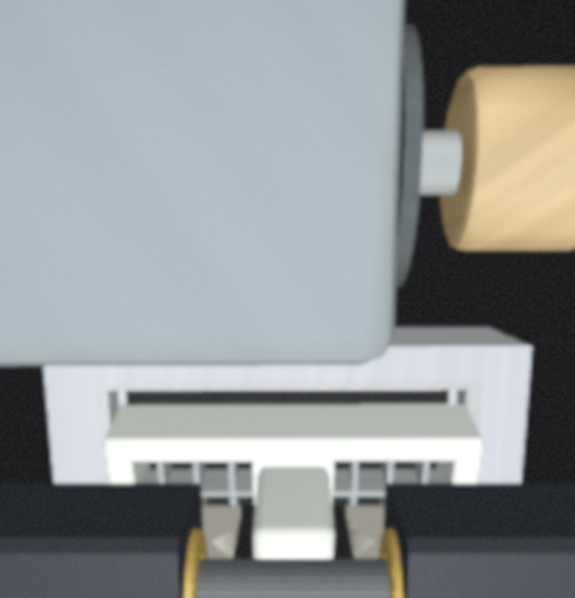

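```bash
python3 -m crank '[{"turn":[0,0,0],"slide":[0,0,0.002],"fingers":-1},{"turn":[0,0,0],"slide":[0,0,0.004],"fingers":-1},{"turn":[0,0,0],"slide":[0,0,0.004],"fingers":-1}]'
python3 -m crank '[{"turn":[0,0,0],"slide":[0,0,0.002],"fingers":-1},{"turn":[0,0,0],"slide":[0,0,0.004],"fingers":-1},{"turn":[0,0,0],"slide":[0,0,0.004],"fingers":-1}]'
```

```text
t: 11.08
eef_pos: [0.6624, -0.071, 0.0542]
ee_rot: [-3.141, -0.0, -1.528]
force: [-0.1, -2.4, 2.5]
width: 0.0158
t: 11.33
eef_pos: [0.6625, -0.0711, 0.0539]
ee_rot: [-3.141, -0.0, -1.528]
force: [-5.8, -1.5, 14.8]
width: 0.0156
```

```bash
python3 -m crank '[{"turn":[0,0,0],"slide":[0,0,-0.003],"fingers":-1},{"turn":[0,0,0],"slide":[0,0,-0.003],"fingers":-0.4},{"turn":[0,0,0],"slide":[0,0,-0.003],"fingers":-0.4},{"turn":[0,0,0],"slide":[0,0,-0.003],"fingers":-0.4},{"turn":[0,0,0],"slide":[0,0,-0.003],"fingers":-0.4}]'
python3 - <<'E'
from h import *
snap("wrist","w8",crop=(130,0,380,260),s=2.3)
E
```

```text
t: 11.75
eef_pos: [0.6623, -0.0707, 0.0529]
ee_rot: [3.141, 0.0, -1.528]
force: [-0.0, 0.5, 0.1]
width: 0.0259
```

View pics/w8.png

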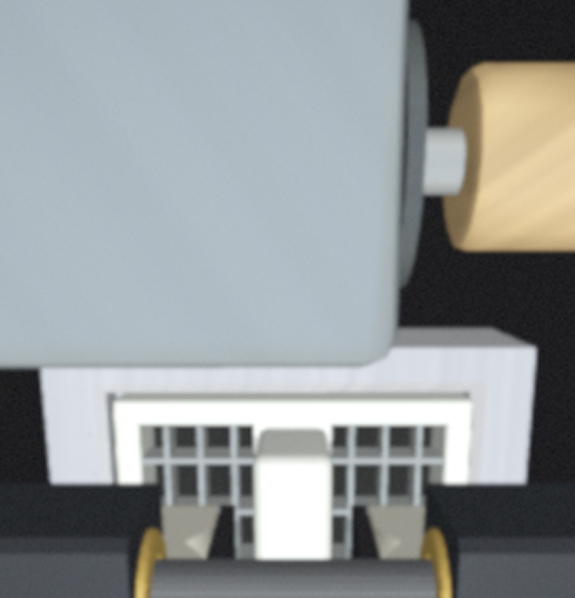

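It dropped flat into pocket 1: its top frame sits just inside the rim at row 400. I'll retreat and go to the second cassette.

```bash
python3 -m crank '[{"turn":[0,0,0],"slide":[0,0,-0.02],"fingers":-0.2},{"turn":[0,0,0],"slide":[0,0,-0.08],"fingers":0},{"turn":[0,0,0],"slide":[0,0,-0.16],"fingers":0.2},{"turn":[0,0,0],"slide":[0,0,-0.24],"fingers":0.2},{"turn":[0,0,0],"slide":[0,0,-0.32],"fingers":0.2}]'
python3 - <<'E'
from h import *
move(to=[.448,.058,.26],yaw=np.radians(-90.5))
E
```

```text
t: 12.22
eef_pos: [0.662, -0.071, 0.2158]
ee_rot: [3.141, -0.0, -1.528]
force: [0.7, -0.0, -0.3]
width: 0.0508
slide [-0.276, 0.4167, -0.0884] (|d|=254 mm) turn [2e-05, -3e-05, 0.00817] (2.9 deg)
```

```bash
python3 -m crank '[{"turn":[0,0,0.003],"slide":[-0.04,0.06,-0.05],"fingers":0.2},{"turn":[0,0,0.008],"slide":[-0.08,0.12,-0.09],"fingers":0.2},{"turn":[0,0,0.008],"slide":[-0.12,0.18,-0.09],"fingers":0.2},{"turn":[0,0,0.008],"slide":[-0.16,0.24,-0.09],"fingers":0.2},{"turn":[0,0,0.008],"slide":[-0.2,0.3,-0.09],"fingers":0.2}]'
python3 -m crank '[{"turn":[0,0,0],"slide":[-0.04,0.06,0],"fingers":0.2},{"turn":[0,0,0],"slide":[-0.076,0.117,0],"fingers":0.2},{"turn":[0,0,0],"slide":[-0.076,0.117,0],"fingers":0.2},{"turn":[0,0,0],"slide":[-0.076,0.117,0],"fingers":0.2},{"turn":[0,0,0],"slide":[-0.076,0.117,0],"fingers":0.2}]'
python3 -m crank '[{"turn":[0,0,0],"slide":[0,0,0],"fingers":0.2},{"turn":[0,0,0],"slide":[0,0,0],"fingers":0.2},{"turn":[0,0,0],"slide":[0,0,0],"fingers":0.2}]'
python3 - <<'E'
from h import *
c,f=snap("wrist","w9",s=1.5);cass(c,f.copy(),rows=210)
f=snap("top","t9",s=1.5)
E
```

```text
t: 12.63
eef_pos: [0.5069, 0.0231, 0.2594]
ee_rot: [-3.14, 0.001, -1.579]
force: [0.2, 1.1, 1.0]
width: 0.0527
t: 13.05
eef_pos: [0.4505, 0.0614, 0.2593]
ee_rot: [-3.14, 0.001, -1.578]
force: [0.5, 0.2, 0.6]
width: 0.0527
t: 13.3
eef_pos: [0.4506, 0.0606, 0.258]
ee_rot: [3.141, -0.001, -1.58]
force: [-1.9, -0.6, -0.4]
width: 0.0525
centre 0.4476 0.0587 size 84.9 x 58.6 long axis yaw 1.4 deg px [258.7 158.8]
centre 0.6721 0.0003 size 250.8 x 127.7 long axis yaw -87.4 deg px [ 72.5 103.4]
```

View pics/w9.png

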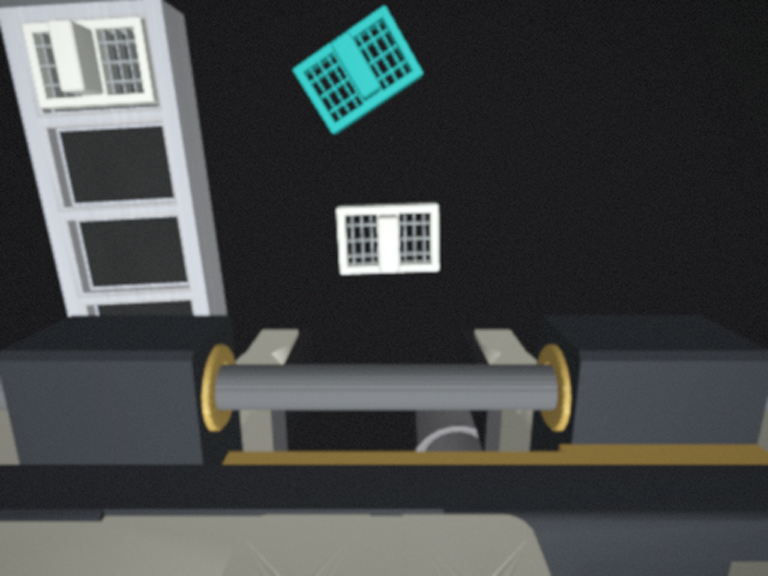

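View pics/t9.png

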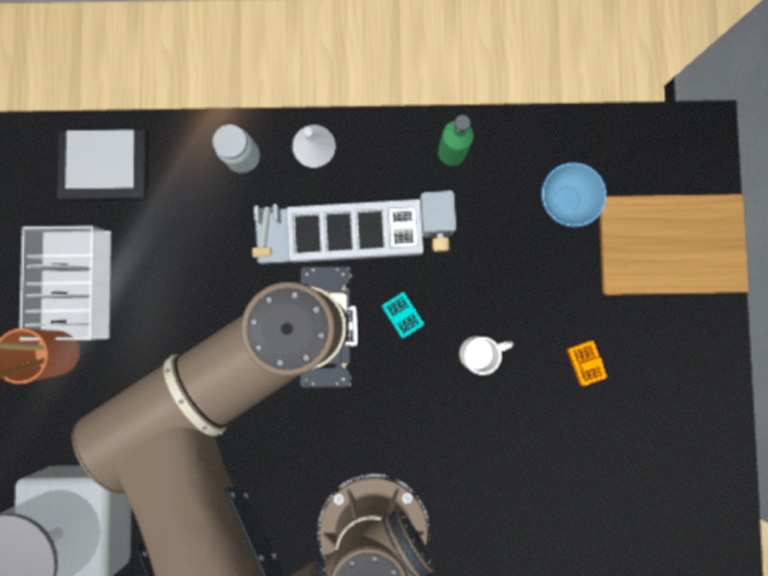

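```bash
python3 -m crank '[{"turn":[0,0,-0.0064],"slide":[0.0038,0.006,0.08],"fingers":0.2},{"turn":[0,0,-0.0064],"slide":[0.0038,0.006,0.16],"fingers":0.2},{"turn":[0,0,-0.0064],"slide":[0.0038,0.006,0.24],"fingers":0.2},{"turn":[0,0,-0.0064],"slide":[0.0038,0.006,0.3],"fingers":0.2},{"turn":[0,0,-0.0064],"slide":[0.0038,0.006,0.36],"fingers":0.2}]' 45
python3 -m crank '[{"turn":[0,0,0],"slide":[0,0,0.03],"fingers":0.2},{"turn":[0,0,0],"slide":[0,0,0.06],"fingers":0.2},{"turn":[0,0,0],"slide":[0,0,0.085],"fingers":0.2},{"turn":[0,0,0],"slide":[0,0,0.085],"fingers":0.2},{"turn":[0,0,0],"slide":[0,0,0.085],"fingers":0.2}]'
python3 -m crank '[{"turn":[0,0,0],"slide":[0,0,0],"fingers":0.2},{"turn":[0,0,0],"slide":[0,0,0],"fingers":0.2},{"turn":[0,0,0],"slide":[0,0,0],"fingers":0.2}]'
```

```text
t: 13.82
eef_pos: [0.4468, 0.0586, 0.0766]
ee_rot: [3.141, -0.0, -1.539]
force: [0.0, 0.3, -0.5]
width: 0.0527
t: 14.23
eef_pos: [0.4469, 0.0588, 0.0353]
ee_rot: [3.14, -0.001, -1.539]
force: [0.5, -0.1, 0.9]
width: 0.0527
t: 14.48
eef_pos: [0.4477, 0.0595, 0.0367]
ee_rot: [-3.14, 0.001, -1.539]
force: [-0.5, 0.6, 0.5]
width: 0.0521
```

```bash
python3 -m crank '[{"turn":[0,0,0],"slide":[0.0015,0,0.01],"fingers":0.2},{"turn":[0,0,0],"slide":[0.0015,0,0.02],"fingers":0.2},{"turn":[0,0,0],"slide":[0.0015,0,0.028],"fingers":0.2},{"turn":[0,0,0],"slide":[0.0015,0,0.028],"fingers":0.2},{"turn":[0,0,0],"slide":[0.0015,0,0.028],"fingers":-1}]' 45
python3 -m crank '[{"turn":[0,0,0],"slide":[0,0,0],"fingers":-1},{"turn":[0,0,0],"slide":[0,0,0],"fingers":-1},{"turn":[0,0,0],"slide":[0,0,0],"fingers":-1},{"turn":[0,0,0],"slide":[0,0,0],"fingers":-1},{"turn":[0,0,0],"slide":[0,0,0],"fingers":-1}]'
python3 -m crank '[{"turn":[0,0,0],"slide":[0,0,0],"fingers":-1},{"turn":[0,0,0],"slide":[0,0,0],"fingers":-1}]'
python3 -m crank '[{"turn":[0,0,0],"slide":[0,0,-0.02],"fingers":-1},{"turn":[0,0,0],"slide":[0,0,-0.07],"fingers":-1},{"turn":[0,0,0],"slide":[0,0,-0.13],"fingers":-1},{"turn":[0,0,0],"slide":[0,0,-0.19],"fingers":-1},{"turn":[0,0,0],"slide":[0,0,-0.24],"fingers":-1}]'
```

```text
t: 14.9
eef_pos: [0.4468, 0.0583, 0.0214]
ee_rot: [3.141, -0.001, -1.538]
force: [-0.0, 0.6, 0.3]
width: 0.0498
t: 15.32
eef_pos: [0.4472, 0.0586, 0.0219]
ee_rot: [-3.141, 0.0, -1.539]
force: [-0.9, 0.4, 0.4]
width: 0.0181
t: 15.48
eef_pos: [0.4472, 0.0586, 0.0219]
ee_rot: [-3.141, 0.0, -1.538]
force: [-0.0, -0.2, 0.3]
width: 0.0157
t: 15.9
eef_pos: [0.447, 0.0584, 0.1437]
ee_rot: [-3.141, 0.0, -1.538]
force: [0.8, -0.2, -2.0]
width: 0.0157
```

Run:
```python
from h import *
move(to=[.656,.096,.185],yaw=np.radians(-90+2.45))
```

```text
slide [-0.0616, -0.4202, -0.0824] (|d|=216 mm) turn [-8e-05, 3e-05, -0.00165] (0.6 deg)
```

```bash
python3 -m crank '[{"turn":[0,0,0],"slide":[-0.01,-0.05,-0.04],"fingers":-1},{"turn":[0,0,-0.0015],"slide":[-0.02,-0.12,-0.07],"fingers":-1},{"turn":[0,0,-0.0015],"slide":[-0.03,-0.19,-0.082],"fingers":-1},{"turn":[0,0,-0.0015],"slide":[-0.04,-0.26,-0.082],"fingers":-1},{"turn":[0,0,-0.0015],"slide":[-0.05,-0.32,-0.082],"fingers":-1}]'
python3 -m crank '[{"turn":[0,0,0],"slide":[-0.006,-0.05,0],"fingers":-1},{"turn":[0,0,0],"slide":[-0.012,-0.1,0],"fingers":-1},{"turn":[0,0,0],"slide":[-0.012,-0.1,0],"fingers":-1},{"turn":[0,0,0],"slide":[-0.012,-0.1,0],"fingers":-1},{"turn":[0,0,0],"slide":[-0.012,-0.1,0],"fingers":-1}]'
python3 -m crank '[{"turn":[0,0,0],"slide":[0,0,0],"fingers":-1},{"turn":[0,0,0],"slide":[0,0,0],"fingers":-1},{"turn":[0,0,0],"slide":[0,0,0],"fingers":-1},{"turn":[0,0,0],"slide":[0,0,0],"fingers":-1}]'
cat >> h.py <<'E'
def edges(prof,o,th=120):
    return [round(o+i+(th-prof[i])/(prof[i+1]-prof[i]),1) for i in range(len(prof)-1) if (prof[i]-th)*(prof[i+1]-th)<0]
E
python3 - <<'E'
from h import *
c,f=snap("wrist","w10",crop=(130,0,380,260),s=2.3);s=get_state();print(s["eef_pos"])
g=cv2.GaussianBlur(cv2.cvtColor(f,cv2.COLOR_RGB2GRAY),(0,0),.6).astype(float)
for col in(220,256,290):
    e=edges(g[60:190,col],60);print(col,e,[np.round(onz(c,(col,r),.026)[:2]*1e3,1).tolist() for r in e])
for row in(100,125,145,160,170):
    e=edges(g[row,180:330],180);print(row,e,[np.round(onz(c,(u,row),.026)[:2]*1e3,1).tolist() for u in e])
print(g[165:200,200].astype(int),g[165:200,310].astype(int))
E
```

```text
t: 16.32
eef_pos: [0.6083, 0.0889, 0.1832]
ee_rot: [-3.141, 0.001, -1.529]
force: [0.3, 0.6, -0.5]
width: 0.0156
t: 16.73
eef_pos: [0.6551, 0.0965, 0.1819]
ee_rot: [3.14, -0.0, -1.529]
force: [-1.1, 0.8, -0.5]
width: 0.0155
t: 17.07
eef_pos: [0.6556, 0.0968, 0.1834]
ee_rot: [-3.141, 0.0, -1.529]
force: [0.3, -0.7, -1.8]
width: 0.0161
[0.65567769 0.09679702 0.18333845]
220 [np.float64(99.0), np.float64(115.7), np.float64(171.0)] [[692.9, 24.7], [692.7, 40.2], [692.1, 94.5]]
256 [np.float64(98.7), np.float64(115.7), np.float64(171.0)] [[658.7, 23.0], [658.1, 38.8], [655.9, 93.0]]
290 [np.float64(98.8), np.float64(115.4), np.float64(170.9)] [[626.4, 21.8], [625.4, 37.1], [621.7, 91.5]]
100 [np.float64(192.0), np.float64(320.8)] [[719.5, 26.7], [597.1, 21.6]]
125 [np.float64(193.2), np.float64(214.0), np.float64(299.0), np.float64(319.8)] [[718.6, 50.1], [698.5, 49.3], [616.1, 45.8], [595.9, 45.0]]
145 [np.float64(194.2), np.float64(214.8), np.float64(298.4), np.float64(318.8)] [[717.8, 69.5], [697.5, 68.6], [615.2, 65.2], [595.1, 64.4]]
160 [np.float64(195.1), np.float64(215.3), np.float64(298.0), np.float64(318.0)] [[717.0, 84.4], [696.9, 83.5], [614.5, 80.1], [594.6, 79.3]]
170 [np.float64(195.5), np.float64(215.8), np.float64(297.3), np.float64(317.7)] [[716.7, 94.5], [696.3, 93.7], [614.4, 90.3], [593.9, 89.4]]
[221 221 221 221 220 221 221 221 221 221 221 220 214 196 171 158 155 156
 157 166 191 221 242 251 254 254 254 254 254 252 242 224 208 202 202] [217 217 217 217 217 217 216 217 217 217 217 217 211 194 170 158 156 157
 159 167 191 221 242 252 254 254 254 254 254 250 235 203 165 144 138]
```

View pics/w10.png

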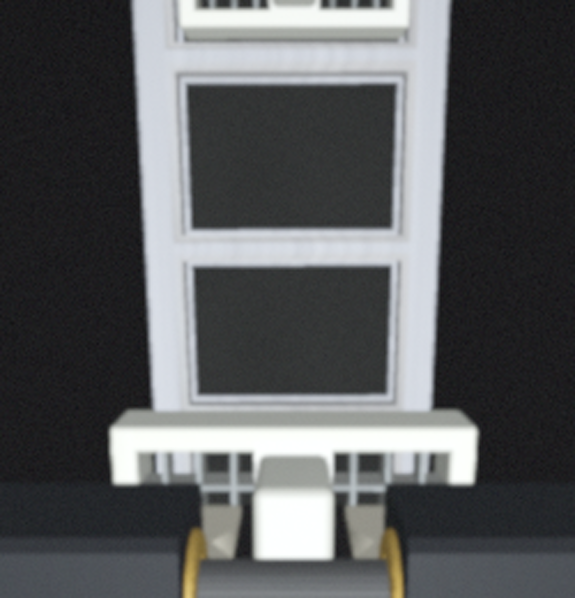

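Run:
```python
from h import *
c=get_calibration("wrist");s=get_state();M=Rt(s)
for u,v,dz in [(200,178.7,-.0219),(310,178.7,-.0219),(200,185,-.0039),(310,185,-.0039)]:
    print(((onz(c,(u,v),s["eef_pos"][2]+dz)-s["eef_pos"])@M*1e3).round(1))
move(to=[.6564,.0655,.080],yaw=np.radians(-90+2.45))
```

```text
[ 27.1 -32.   21.9]
[27.1 31.5 21.9]
[ 27.9 -28.9   3.9]
[27.9 28.6  3.9]
slide [0.0627, 0.0013, 0.2067] (|d|=108 mm) turn [-0.0001, 5e-05, -0.00013] (0.1 deg)
```

Upright and centred. Approach smoothly.

```bash
python3 -m crank '[{"turn":[0,0,0],"slide":[0.02,0,0.02],"fingers":-1},{"turn":[0,0,0],"slide":[0.04,0,0.05],"fingers":-1},{"turn":[0,0,0],"slide":[0.055,0,0.08],"fingers":-1},{"turn":[0,0,0],"slide":[0.0625,0.001,0.11],"fingers":-1},{"turn":[0,0,0],"slide":[0.0625,0.001,0.14],"fingers":-1}]'
python3 -m crank '[{"turn":[0,0,0],"slide":[0,0,0.02],"fingers":-1},{"turn":[0,0,0],"slide":[0,0,0.04],"fingers":-1},{"turn":[0,0,0],"slide":[0,0,0.056],"fingers":-1},{"turn":[0,0,0],"slide":[0,0,0.066],"fingers":-1},{"turn":[0,0,0],"slide":[0,0,0.066],"fingers":-1}]'
python3 -m crank '[{"turn":[0,0,0],"slide":[0,0,0],"fingers":-1},{"turn":[0,0,0],"slide":[0,0,0],"fingers":-1},{"turn":[0,0,0],"slide":[0,0,0],"fingers":-1},{"turn":[0,0,0],"slide":[0,0,0],"fingers":-1}]'
python3 - <<'E'
from h import *
snap("wrist","w11",crop=(130,0,380,260),s=2.3);print(get_state()["eef_pos"])
move(to=[.6564,.0655,.060],yaw=np.radians(-90+2.45))
E
```

```text
t: 17.53
eef_pos: [0.6563, 0.064, 0.1117]
ee_rot: [3.141, -0.0, -1.53]
force: [-0.9, 0.9, -1.0]
width: 0.0154
t: 17.95
eef_pos: [0.6562, 0.0654, 0.0786]
ee_rot: [3.14, -0.0, -1.529]
force: [0.6, 0.3, -1.7]
width: 0.0159
t: 18.28
eef_pos: [0.6571, 0.0657, 0.0805]
ee_rot: [-3.141, 0.0, -1.529]
force: [0.1, -0.1, -0.6]
width: 0.0155
[0.65700622 0.06563772 0.08039967]
slide [0.0002, 0.0013, 0.0408] (|d|=20 mm) turn [-0.00014, 5e-05, -0.00015] (0.1 deg)
```

View pics/w11.png

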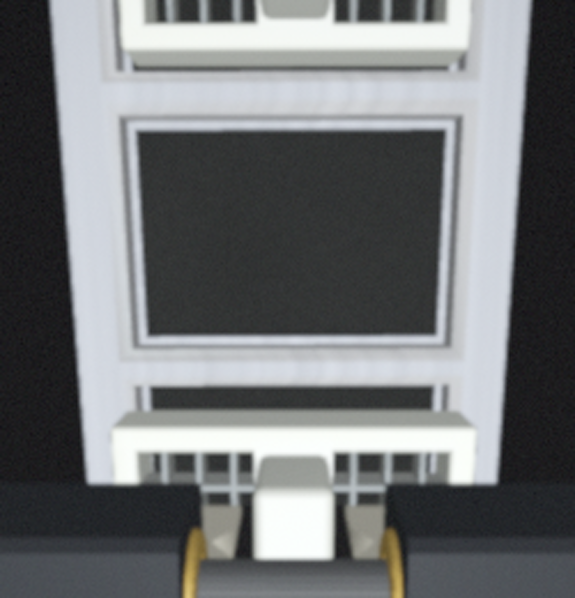

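```bash
python3 -m crank '[{"turn":[0,0,0],"slide":[0,0.001,0.007],"fingers":-1},{"turn":[0,0,0],"slide":[0,0.001,0.014],"fingers":-1},{"turn":[0,0,0],"slide":[0,0.001,0.021],"fingers":-1},{"turn":[0,0,0],"slide":[0,0.001,0.028],"fingers":-1},{"turn":[0,0,0],"slide":[0,0.001,0.028],"fingers":-1}]'
python3 -m crank '[{"turn":[0,0,0],"slide":[0,0,0.004],"fingers":-1},{"turn":[0,0,0],"slide":[0,0,0.008],"fingers":-1},{"turn":[0,0,0],"slide":[0,0,0.012],"fingers":-1},{"turn":[0,0,0],"slide":[0,0,0.012],"fingers":-1}]'
```

```text
t: 18.75
eef_pos: [0.6555, 0.0653, 0.0646]
ee_rot: [3.14, -0.0, -1.529]
force: [-0.7, -0.0, -1.4]
width: 0.0154
t: 19.08
eef_pos: [0.656, 0.0654, 0.0593]
ee_rot: [3.141, -0.0, -1.529]
force: [0.1, 1.0, -0.9]
width: 0.0158
```

```bash
python3 -m crank '[{"turn":[0,0,0],"slide":[0,0,0.004],"fingers":-1},{"turn":[0,0,0],"slide":[0,0,0.008],"fingers":-1},{"turn":[0,0,0],"slide":[0,0,0.008],"fingers":-1}]'
python3 -m crank '[{"turn":[0,0,0],"slide":[0,0,0.004],"fingers":-1},{"turn":[0,0,0],"slide":[0,0,0.008],"fingers":-1},{"turn":[0,0,0],"slide":[0,0,0.008],"fingers":-1}]'
python3 -m crank '[{"turn":[0,0,0],"slide":[0,0,0.002],"fingers":-1},{"turn":[0,0,0],"slide":[0,0,0.004],"fingers":-1},{"turn":[0,0,0],"slide":[0,0,0.004],"fingers":-1}]'
```

```text
t: 19.33
eef_pos: [0.656, 0.0654, 0.0554]
ee_rot: [3.141, -0.0, -1.529]
force: [0.3, -0.9, -0.9]
width: 0.0159
t: 19.58
eef_pos: [0.656, 0.0654, 0.0513]
ee_rot: [3.141, -0.0, -1.529]
force: [0.1, 0.4, -1.5]
width: 0.0156
t: 19.83
eef_pos: [0.6561, 0.0654, 0.0496]
ee_rot: [3.141, -0.0, -1.529]
force: [0.0, 0.6, -0.6]
width: 0.0158
```

```bash
python3 -m crank '[{"turn":[0,0,0],"slide":[0,0,0.002],"fingers":-1},{"turn":[0,0,0],"slide":[0,0,0.003],"fingers":-1},{"turn":[0,0,0],"slide":[0,0,0.003],"fingers":-1}]'
python3 -m crank '[{"turn":[0,0,0],"slide":[0,0,0],"fingers":-0.4},{"turn":[0,0,0],"slide":[0,0,0],"fingers":-0.2},{"turn":[0,0,0],"slide":[0,0,0],"fingers":-0.2},{"turn":[0,0,0],"slide":[0,0,0],"fingers":-0.2},{"turn":[0,0,0],"slide":[0,0,0],"fingers":-0.2}]'
python3 -m crank '[{"turn":[0,0,0],"slide":[0,0,-0.02],"fingers":-0.2},{"turn":[0,0,0],"slide":[0,0,-0.08],"fingers":0},{"turn":[0,0,0],"slide":[0,0,-0.15],"fingers":0},{"turn":[0,0,0],"slide":[0,0,-0.22],"fingers":0},{"turn":[0,0,0],"slide":[0,0,-0.3],"fingers":0}]'
python3 -m crank '[{"turn":[0,0,0],"slide":[-0.04,0,-0.05],"fingers":0},{"turn":[0,0,0],"slide":[-0.08,0,-0.1],"fingers":0},{"turn":[0,0,0],"slide":[-0.12,0,-0.16],"fingers":0},{"turn":[0,0,0],"slide":[-0.12,0,-0.16],"fingers":0},{"turn":[0,0,0],"slide":[-0.12,0,-0.16],"fingers":0}]'
python3 - <<'E'
from h import *
snap("wrist","w12",s=1.5);snap("side","s12",crop=(150,130,290,270),s=4.2)
c=get_calibration("top")
E
```

```text
t: 20.08
eef_pos: [0.6562, 0.0655, 0.0482]
ee_rot: [3.141, -0.0, -1.529]
force: [0.2, 0.2, -1.2]
width: 0.0155
t: 20.5
eef_pos: [0.6563, 0.0655, 0.0485]
ee_rot: [-3.141, 0.0, -1.529]
force: [0.5, 0.6, 0.5]
width: 0.0349
t: 20.92
eef_pos: [0.6554, 0.0652, 0.1998]
ee_rot: [3.14, -0.0, -1.529]
force: [0.8, -0.1, -0.2]
width: 0.0439
t: 21.33
eef_pos: [0.6544, 0.1267, 0.2815]
ee_rot: [-3.137, 0.002, -1.527]
force: [-1.3, -0.2, -0.8]
width: 0.0441
```

View pics/w12.png

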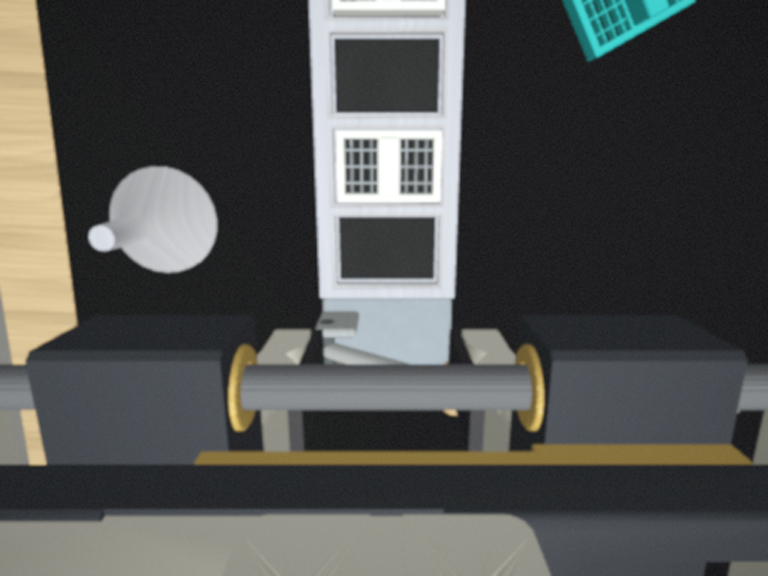

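View pics/s12.png

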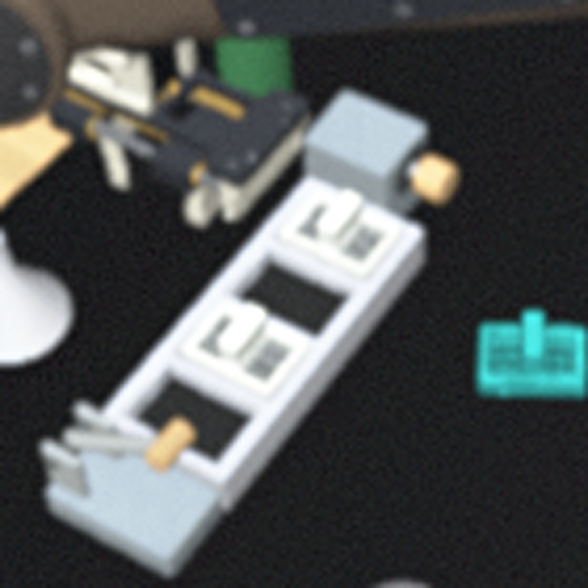

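Both cassettes are seated, in pockets 1 and 3 (side view at about (340,235) and (245,345)). Next is the knob.

Run:
```python
from h import *
move(to=[.6195,-.155,.20],yaw=np.radians(-177.55))
```

```text
slide [0.5573, 0.0908, 0.1565] (|d|=293 mm) turn [8e-05, -3e-05, 0.24986] (90.0 deg)
```

```bash
python3 -m crank '[{"turn":[0,0,0.02],"slide":[0.06,0.01,0],"fingers":0.05},{"turn":[0,0,0.04],"slide":[0.12,0.02,0],"fingers":0.05},{"turn":[0,0,0.06],"slide":[0.19,0.03,0],"fingers":0.05},{"turn":[0,0,0.08],"slide":[0.26,0.04,0],"fingers":0.05},{"turn":[0,0,0.1],"slide":[0.33,0.05,0],"fingers":0.05}]'
python3 - <<'E'
from h import *
move(to=[.6195,-.155,.20],yaw=np.radians(-177.55))
E
```

```text
t: 21.85
eef_pos: [0.6344, -0.0426, 0.2771]
ee_rot: [3.14, -0.002, -2.16]
force: [0.2, 0.5, 0.6]
width: 0.0462
slide [0.2032, -0.1005, 0.1543] (|d|=137 mm) turn [0.00013, -0.00037, 0.14935] (53.8 deg)
```

```bash
python3 -m crank '[{"turn":[0,0,0.02],"slide":[0.06,-0.03,0.02],"fingers":0.05},{"turn":[0,0,0.04],"slide":[0.12,-0.06,0.05],"fingers":0.05},{"turn":[0,0,0.06],"slide":[0.17,-0.085,0.08],"fingers":0.05},{"turn":[0,0,0.08],"slide":[0.2,-0.1,0.12],"fingers":0.05},{"turn":[0,0,0.1],"slide":[0.203,-0.1,0.154],"fingers":0.05}]'
python3 -m crank '[{"turn":[0,0,0.02],"slide":[0,0,0],"fingers":0.05},{"turn":[0,0,0.04],"slide":[0,0,0],"fingers":0.05},{"turn":[0,0,0.0493],"slide":[0,0,0],"fingers":0.05},{"turn":[0,0,0.0493],"slide":[0,0,0],"fingers":0.05},{"turn":[0,0,0.0493],"slide":[0,0,0],"fingers":0.05}]'
python3 -m crank '[{"turn":[0,0,0],"slide":[0,0,0],"fingers":0.05},{"turn":[0,0,0],"slide":[0,0,0],"fingers":0.05},{"turn":[0,0,0],"slide":[0,0,0],"fingers":0.05},{"turn":[0,0,0],"slide":[0,0,0],"fingers":0.05}]'
python3 - <<'E'
from h import *
c,f=snap("wrist","w13",s=1.5);s=get_state();print(s["eef_pos"],s["ee_rot"])
h=cv2.cvtColor(f,cv2.COLOR_RGB2HSV);m=cv2.inRange(h,(8,50,120),(28,200,255));m[215:]=0
n,l,st,ce=cv2.connectedComponentsWithStats(m)
for i in range(1,n):
    if st[i,4]>150:print(st[i],ce[i],[onz(c,ce[i],z).round(4).tolist() for z in(.06,.07,.077)], onz(c,(st[i,0],ce[i][1]),.07).round(4),onz(c,(st[i,0]+st[i,2],ce[i][1]),.07).round(4))
E
```

```text
t: 22.27
eef_pos: [0.6195, -0.1566, 0.199]
ee_rot: [3.141, -0.003, -2.789]
force: [0.2, 1.1, 0.3]
width: 0.046
t: 22.68
eef_pos: [0.6207, -0.1533, 0.2004]
ee_rot: [3.142, -0.002, -3.087]
force: [0.1, -0.1, -0.3]
width: 0.0462
t: 23.02
eef_pos: [0.6214, -0.1527, 0.2013]
ee_rot: [3.142, 0.0, -3.088]
force: [0.7, -0.3, 0.3]
width: 0.0461
[ 0.62141929 -0.15269404  0.20133104] [ 3.14155914e+00 -6.86667611e-06 -3.08821734e+00]
[ 237  161   36   34 1108] [254.4666065 177.3601083] [[0.6204, -0.1559, 0.06], [0.6181, -0.156, 0.07], [0.6165, -0.156, 0.077]] [ 0.619  -0.1722  0.07  ] [ 0.6172 -0.1388  0.07  ]
```

View pics/w13.png

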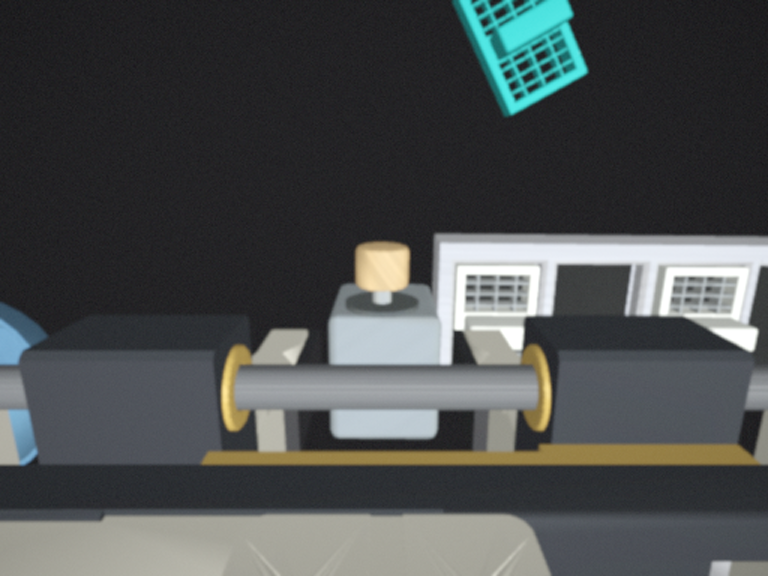

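```bash
python3 -m crank '[{"turn":[0,0,0.0017],"slide":[0.005,-0.0056,0.06],"fingers":0.05},{"turn":[0,0,0.0017],"slide":[0.005,-0.0056,0.12],"fingers":0.05},{"turn":[0,0,0.0017],"slide":[0.005,-0.0056,0.17],"fingers":0.05},{"turn":[0,0,0.0017],"slide":[0.005,-0.0056,0.2],"fingers":0.05},{"turn":[0,0,0.0017],"slide":[0.005,-0.0056,0.2],"fingers":0.05}]' 20
python3 -m crank '[{"turn":[0,0,0],"slide":[0,0,0.03],"fingers":0.05},{"turn":[0,0,0],"slide":[0,0,0.06],"fingers":0.05},{"turn":[0,0,0],"slide":[0,0,0.085],"fingers":0.05},{"turn":[0,0,0],"slide":[0,0,0.1],"fingers":0.05},{"turn":[0,0,0],"slide":[0,0,0.106],"fingers":0.05}]'
python3 -m crank '[{"turn":[0,0,0],"slide":[0,0,0],"fingers":0.05},{"turn":[0,0,0],"slide":[0,0,0],"fingers":0.05},{"turn":[0,0,0],"slide":[0,0,0],"fingers":0.05}]'
python3 - <<'E'
from h import *
snap("wrist","w14",s=1.5)
E
```

```text
t: 23.48
eef_pos: [0.6167, -0.1554, 0.0975]
ee_rot: [3.141, -0.006, -3.1]
force: [-1.2, -0.3, -0.4]
width: 0.0463
t: 23.9
eef_pos: [0.6191, -0.1557, 0.0481]
ee_rot: [-3.142, -0.0, -3.099]
force: [-0.2, -0.2, -0.9]
width: 0.0463
t: 24.15
eef_pos: [0.6199, -0.1557, 0.0494]
ee_rot: [-3.141, 0.002, -3.099]
force: [0.5, -0.1, -0.2]
width: 0.0458
```

View pics/w14.png

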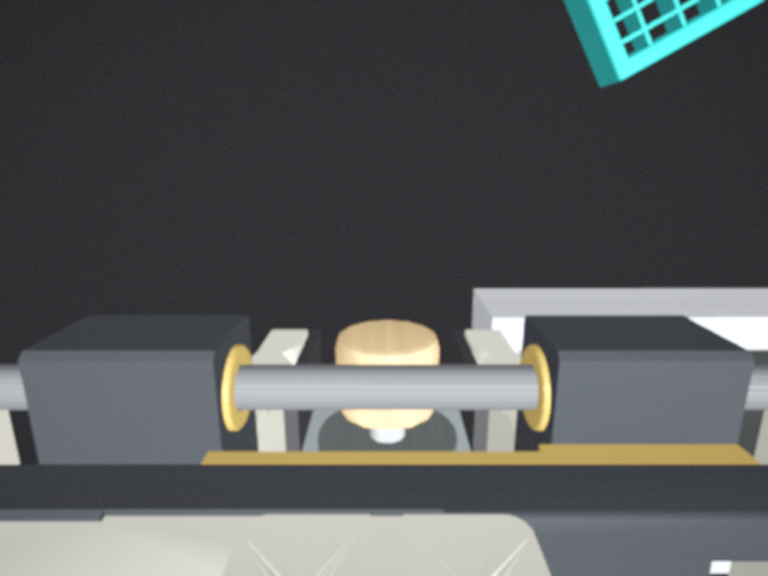

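```bash
python3 -m crank '[{"turn":[0,0,0],"slide":[0,0,0],"fingers":-1},{"turn":[0,0,0],"slide":[0,0,0],"fingers":-1},{"turn":[0,0,0],"slide":[0,0,0],"fingers":-1},{"turn":[0,0,0],"slide":[0,0,0],"fingers":-1},{"turn":[0,0,0],"slide":[0,0,0],"fingers":-1}]' 30
python3 -m crank '[{"turn":[0,0,0],"slide":[0.01,0,0],"fingers":-1},{"turn":[0,0,0],"slide":[0.02,0,0],"fingers":-1},{"turn":[0,0,0],"slide":[0.03,0,0],"fingers":-1},{"turn":[0,0,0],"slide":[0.04,0,0],"fingers":-1},{"turn":[0,0,0],"slide":[0.044,0,0],"fingers":-1}]'
python3 -m crank '[{"turn":[0,0,0],"slide":[0.002,0,0],"fingers":-1},{"turn":[0,0,0],"slide":[0.004,0,0],"fingers":-1},{"turn":[0,0,0],"slide":[0.006,0,0],"fingers":-1},{"turn":[0,0,0],"slide":[0.006,0,0],"fingers":-1}]'
```

```text
t: 24.62
eef_pos: [0.6193, -0.1555, 0.0487]
ee_rot: [3.142, 0.0, -3.099]
force: [-0.6, 2.1, 3.2]
width: 0.0333
t: 25.03
eef_pos: [0.5981, -0.1564, 0.0488]
ee_rot: [-3.142, 0.003, -3.099]
force: [4.0, 1.0, -0.1]
width: 0.0333
t: 25.37
eef_pos: [0.5975, -0.1565, 0.0488]
ee_rot: [-3.141, 0.006, -3.099]
force: [11.3, 1.3, -6.1]
width: 0.0336
```

Pulled 21.8 mm and the force rose to 11 N, so the knob is at its stop. Release it and move to the lever.

```bash
python3 -m crank '[{"turn":[0,0,0],"slide":[0,0,0],"fingers":0.05},{"turn":[0,0,0],"slide":[0,0,0],"fingers":0.05},{"turn":[0,0,0],"slide":[0,0,0],"fingers":0.05},{"turn":[0,0,0],"slide":[0,0,0],"fingers":0.05},{"turn":[0,0,0],"slide":[0,0,-0.03],"fingers":0.05}]'
python3 -m crank '[{"turn":[0,0,0],"slide":[0,0,-0.05],"fingers":0.05},{"turn":[0,0,0],"slide":[0,0,-0.12],"fingers":0.05},{"turn":[0,0,0],"slide":[0,0,-0.2],"fingers":0.05},{"turn":[0,0,0],"slide":[0,0,-0.28],"fingers":0.05},{"turn":[0,0,0],"slide":[0,0,-0.36],"fingers":0.05}]'
python3 - <<'E'
from h import *
snap("top","t14",crop=(150,100,320,200),s=4.5)
c,f=snap("wrist","w15",s=1.5);print(get_state()["eef_pos"])
t=get_calibration("top")
for z in (.10,.13,.14):print(onz(t,(174,168),z).round(4))
E
```

```text
t: 25.78
eef_pos: [0.5915, -0.1568, 0.0606]
ee_rot: [3.141, -0.006, -3.1]
force: [-0.0, 0.1, -0.5]
width: 0.0458
t: 26.2
eef_pos: [0.5931, -0.1569, 0.2452]
ee_rot: [-3.142, -0.001, -3.1]
force: [1.2, 0.1, 1.0]
width: 0.046
[ 0.59700624 -0.15765977  0.25139202]
[0.604  0.2218 0.1   ]
[0.6003 0.215  0.13  ]
[0.599  0.2128 0.14  ]
```

View pics/t14.png

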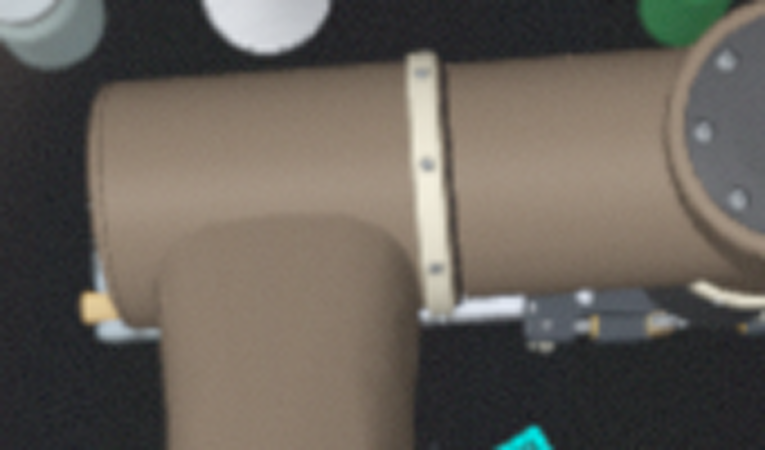

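View pics/w15.png

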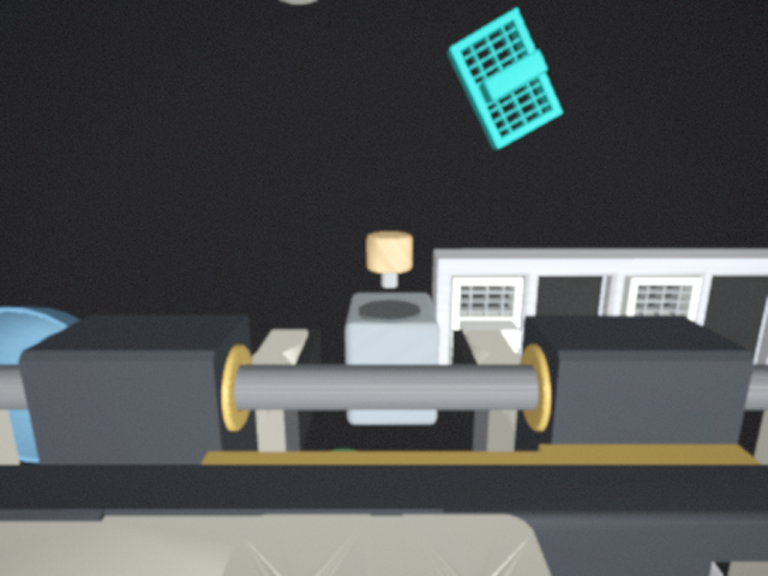

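The knob is out: the stem shows longer, with the knob at (389,252). Next I move over the lever grip, estimated at (0.600, 0.215, 0.13), with the fingers shut.

```bash
python3 -m crank '[{"turn":[0,0,0],"slide":[0,0.06,-0.02],"fingers":-1},{"turn":[0,0,0],"slide":[0,0.13,-0.02],"fingers":-1},{"turn":[0,0,0],"slide":[0,0.21,-0.02],"fingers":-1},{"turn":[0,0,0],"slide":[0,0.29,-0.02],"fingers":-1},{"turn":[0,0,0],"slide":[0,0.37,-0.02],"fingers":-1}]'
python3 -m crank '[{"turn":[0,0,0],"slide":[0,0.08,0],"fingers":-1},{"turn":[0,0,0],"slide":[0,0.16,0],"fingers":-1},{"turn":[0,0,0],"slide":[0,0.24,0],"fingers":-1},{"turn":[0,0,0],"slide":[0,0.32,0],"fingers":-1},{"turn":[0,0,0],"slide":[0,0.37,0],"fingers":-1}]'
python3 -m crank '[{"turn":[0,0,0],"slide":[0,0,0],"fingers":-1},{"turn":[0,0,0],"slide":[0,0,0],"fingers":-1},{"turn":[0,0,0],"slide":[0,0,0],"fingers":-1},{"turn":[0,0,0],"slide":[0,0,0],"fingers":-1},{"turn":[0,0,0],"slide":[0,0,0],"fingers":-1}]'
python3 - <<'E'
from h import *
c,f=snap("wrist","w16",s=1.5);s=get_state();print(s["eef_pos"],s["ee_rot"])
h=cv2.cvtColor(f,cv2.COLOR_RGB2HSV);m=cv2.inRange(h,(8,50,120),(28,200,255));m[218:]=0
n,l,st,ce=cv2.connectedComponentsWithStats(m)
for i in range(1,n):
    if st[i,4]>80:print(st[i],ce[i],[onz(c,ce[i],z).round(4).tolist() for z in(.13,.14)])
E
```

```text
t: 26.72
eef_pos: [0.5855, 0.0293, 0.2533]
ee_rot: [-3.142, -0.0, -3.1]
force: [0.9, 0.8, 0.6]
width: 0.0179
t: 27.13
eef_pos: [0.5777, 0.2159, 0.253]
ee_rot: [-3.142, -0.001, -3.098]
force: [0.6, 0.1, -1.1]
width: 0.0004
t: 27.55
eef_pos: [0.5786, 0.2118, 0.2535]
ee_rot: [-3.142, -0.0, -3.101]
force: [-0.2, -0.8, -0.5]
width: 0.0006
[0.5786799  0.2118423  0.25350041] [ 3.14153217e+00  1.20117029e-04 -3.10087537e+00]
[240 197  38  20 702] [258.12393162 206.05270655] [[0.6005, 0.2129, 0.13], [0.5973, 0.2128, 0.14]]
```

View pics/w16.png

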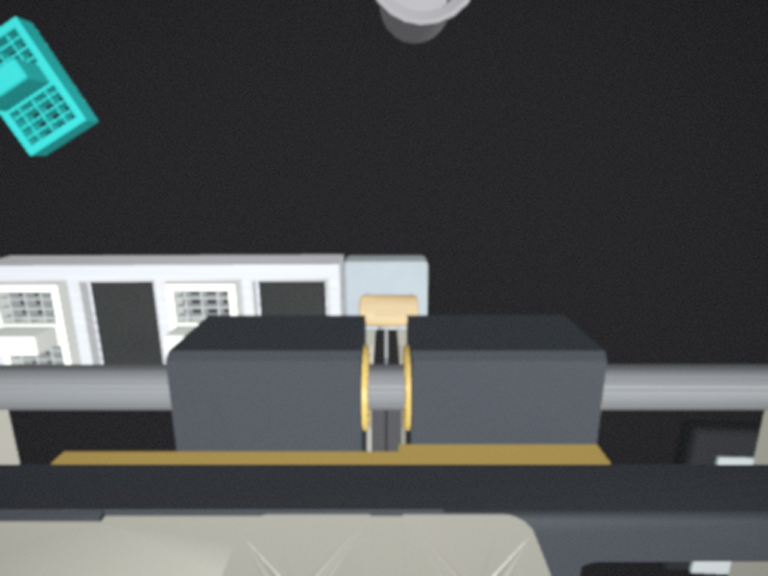

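The grip is at (388,309) x1.5, i.e. world (0.600, 0.213, 0.13), which agrees with the top view and the stated height.

```bash
python3 - <<'E'
from h import *
move(to=[.600,.213,.155],yaw=np.radians(-177.55))
E
python3 -m crank '[{"turn":[0,0,0],"slide":[-0.02,0.001,0.04],"fingers":-1},{"turn":[0,0,0],"slide":[-0.043,0.002,0.09],"fingers":-1},{"turn":[0,0,0],"slide":[-0.043,0.002,0.14],"fingers":-1},{"turn":[0,0,0],"slide":[-0.043,0.002,0.18],"fingers":-1},{"turn":[0,0,0],"slide":[-0.043,0.002,0.194],"fingers":-1}]' 20
python3 -m crank '[{"turn":[0,0,0],"slide":[0,0,0],"fingers":-1},{"turn":[0,0,0],"slide":[0,0,0],"fingers":-1},{"turn":[0,0,0],"slide":[0,0,0],"fingers":-1},{"turn":[0,0,0],"slide":[0,0,0],"fingers":-1},{"turn":[0,0,0],"slide":[0,0,0],"fingers":-1}]'
python3 - <<'E'
from h import *
c,f=snap("wrist","w17",crop=(130,120,380,320),s=3)
move(to=[.600,.213,.142],yaw=np.radians(-177.55))
E
```

```text
slide [-0.0427, 0.0006, 0.197] (|d|=101 mm) turn [1e-05, 2e-05, -0.00033] (0.1 deg)
t: 28.02
eef_pos: [0.5986, 0.2131, 0.1529]
ee_rot: [-3.14, -0.004, -3.101]
force: [-1.1, -0.6, -0.7]
width: 0.0004
t: 28.43
eef_pos: [0.6005, 0.2152, 0.1578]
ee_rot: [3.14, 0.002, -3.099]
force: [-0.2, 0.5, 0.2]
width: 0.0005
slide [0.0009, -0.0042, 0.031] (|d|=16 mm) turn [0.00016, 0.00025, -8e-05] (0.1 deg)
```

View pics/w17.png

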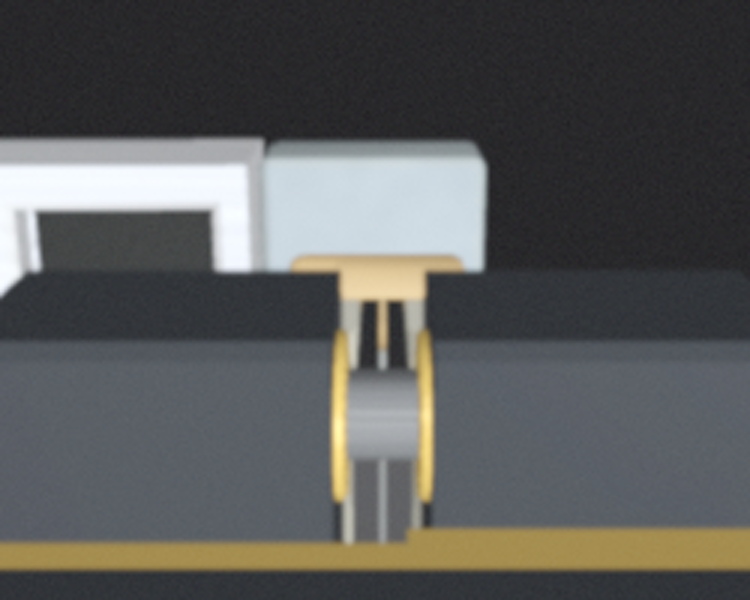

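```bash
python3 -m crank '[{"turn":[0,0,0],"slide":[0,-0.004,0.008],"fingers":-1},{"turn":[0,0,0],"slide":[0,-0.004,0.016],"fingers":-1},{"turn":[0,0,0],"slide":[0,-0.004,0.024],"fingers":-1},{"turn":[0,0,0],"slide":[0,-0.004,0.031],"fingers":-1},{"turn":[0,0,0],"slide":[0,-0.004,0.036],"fingers":-1}]'
python3 -m crank '[{"turn":[0,0,0],"slide":[0.001,0,0.003],"fingers":-1},{"turn":[0,0,0],"slide":[0.003,0,0.006],"fingers":-1},{"turn":[0,0,0],"slide":[0.004,0,0.009],"fingers":-1},{"turn":[0,0,0],"slide":[0.005,0,0.012],"fingers":-1},{"turn":[0,0,0],"slide":[0.006,0,0.012],"fingers":-1}]'
```

```text
t: 28.9
eef_pos: [0.5989, 0.2125, 0.1379]
ee_rot: [-3.141, -0.002, -3.1]
force: [-8.9, 0.8, 11.0]
width: 0.0007
t: 29.32
eef_pos: [0.5958, 0.2124, 0.1323]
ee_rot: [-3.141, -0.002, -3.099]
force: [-5.7, -0.8, 7.1]
width: 0.0004
```

```bash
python3 -m crank '[{"turn":[0,0,0],"slide":[0.003,0,0.006],"fingers":-1},{"turn":[0,0,0],"slide":[0.006,0,0.012],"fingers":-1},{"turn":[0,0,0],"slide":[0.01,0,0.02],"fingers":-1},{"turn":[0,0,0],"slide":[0.013,0,0.028],"fingers":-1},{"turn":[0,0,0],"slide":[0.016,0,0.036],"fingers":-1}]'
python3 -m crank '[{"turn":[0,0,0],"slide":[0.002,0,0.008],"fingers":-1},{"turn":[0,0,0],"slide":[0.004,0,0.016],"fingers":-1},{"turn":[0,0,0],"slide":[0.006,0,0.024],"fingers":-1},{"turn":[0,0,0],"slide":[0.008,0,0.032],"fingers":-1},{"turn":[0,0,0],"slide":[0.009,0,0.036],"fingers":-1}]'
```

```text
t: 29.73
eef_pos: [0.5876, 0.2119, 0.1144]
ee_rot: [-3.141, -0.002, -3.099]
force: [-7.3, -0.3, 8.0]
width: 0.0003
t: 30.15
eef_pos: [0.5831, 0.2117, 0.0959]
ee_rot: [-3.14, -0.003, -3.099]
force: [-6.3, 0.1, 8.0]
width: 0.0004
```

```bash
python3 -m crank '[{"turn":[0,0,0],"slide":[0.002,0,0.008],"fingers":-1},{"turn":[0,0,0],"slide":[0.004,0,0.016],"fingers":-1},{"turn":[0,0,0],"slide":[0.006,0,0.024],"fingers":-1},{"turn":[0,0,0],"slide":[0.007,0,0.032],"fingers":-1},{"turn":[0,0,0],"slide":[0.008,0,0.038],"fingers":-1}]'
python3 -m crank '[{"turn":[0,0,0],"slide":[0,0,0.005],"fingers":-1},{"turn":[0,0,0],"slide":[0,0,0.01],"fingers":-1},{"turn":[0,0,0],"slide":[0,0,0.014],"fingers":-1},{"turn":[0,0,0],"slide":[0,0,0.014],"fingers":-1}]'
```

```text
t: 30.57
eef_pos: [0.5794, 0.2116, 0.0771]
ee_rot: [-3.141, -0.002, -3.099]
force: [-5.1, -0.6, 7.8]
width: 0.0001
t: 30.9
eef_pos: [0.5793, 0.2115, 0.0714]
ee_rot: [-3.14, -0.002, -3.099]
force: [-10.9, -0.3, 17.4]
width: 0.0003
```

```bash
python3 -m crank '[{"turn":[0,0,0],"slide":[0.002,0,0.003],"fingers":-1},{"turn":[0,0,0],"slide":[0.002,0,0.005],"fingers":-1},{"turn":[0,0,0],"slide":[0.002,0,0.005],"fingers":-1},{"turn":[0,0,0],"slide":[0.002,0,0.005],"fingers":-1},{"turn":[0,0,0],"slide":[0.002,0,0.005],"fingers":-1}]'
python3 - <<'E'
from h import *
snap("side","s18",crop=(150,130,290,270),s=4.2)
E
```

```text
t: 31.32
eef_pos: [0.5792, 0.2116, 0.0708]
ee_rot: [-3.141, 0.0, -3.098]
force: [-12.0, -3.0, 27.6]
width: 0.0003
```

View pics/s18.png

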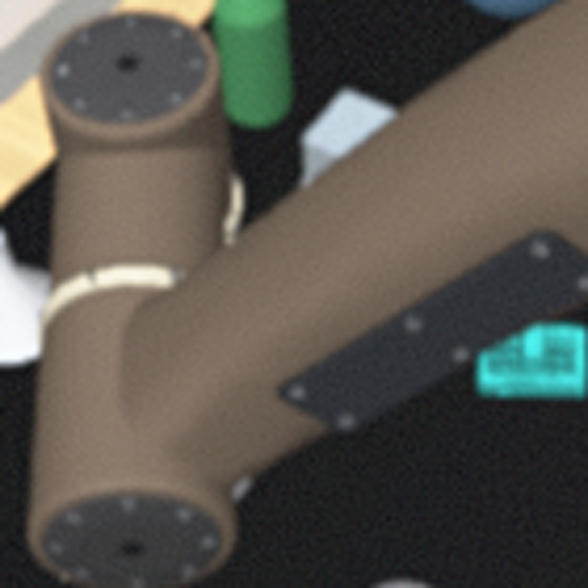

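The stop is confirmed: the force went from 17 to 28 N over only 0.6 mm, at TCP z 0.071, so the grip is at about 0.061. Now the slow release along the arc.

```bash
python3 -m crank '[{"turn":[0,0,0],"slide":[0,0,-0.002],"fingers":-1},{"turn":[0,0,0],"slide":[0,0,-0.004],"fingers":-1},{"turn":[0,0,0],"slide":[0,0,-0.006],"fingers":-1},{"turn":[0,0,0],"slide":[0,0,-0.009],"fingers":-1},{"turn":[0,0,0],"slide":[0,0,-0.012],"fingers":-1}]'
python3 -m crank '[{"turn":[0,0,0],"slide":[0,0,-0.003],"fingers":-1},{"turn":[0,0,0],"slide":[0,0,-0.006],"fingers":-1},{"turn":[0,0,0],"slide":[0,0,-0.009],"fingers":-1},{"turn":[0,0,0],"slide":[-0.0005,0,-0.012],"fingers":-1},{"turn":[0,0,0],"slide":[-0.001,0,-0.015],"fingers":-1}]'
```

```text
t: 31.78
eef_pos: [0.5793, 0.2116, 0.0744]
ee_rot: [-3.141, -0.0, -3.099]
force: [-2.5, -0.9, 6.6]
width: 0.0001
t: 32.2
eef_pos: [0.5802, 0.2117, 0.082]
ee_rot: [-3.141, 0.0, -3.099]
force: [-1.8, -1.4, 7.8]
width: 0.0003
```

```bash
python3 -m crank '[{"turn":[0,0,0],"slide":[0,0,-0.003],"fingers":-1},{"turn":[0,0,0],"slide":[-0.0005,0,-0.006],"fingers":-1},{"turn":[0,0,0],"slide":[-0.001,0,-0.009],"fingers":-1},{"turn":[0,0,0],"slide":[-0.0015,0,-0.012],"fingers":-1},{"turn":[0,0,0],"slide":[-0.002,0,-0.015],"fingers":-1}]'
```

```text
t: 32.62
eef_pos: [0.5816, 0.2117, 0.0895]
ee_rot: [-3.141, 0.001, -3.099]
force: [-1.0, -2.1, 5.5]
width: 0.0002
```

```bash
python3 -m crank '[{"turn":[0,0,0],"slide":[0,0,-0.003],"fingers":-1},{"turn":[0,0,0],"slide":[0,0,-0.006],"fingers":-1},{"turn":[0,0,0],"slide":[-0.0005,0,-0.009],"fingers":-1},{"turn":[0,0,0],"slide":[-0.001,0,-0.012],"fingers":-1},{"turn":[0,0,0],"slide":[-0.0015,0,-0.015],"fingers":-1}]'
python3 -m crank '[{"turn":[0,0,0],"slide":[-0.0005,0,-0.003],"fingers":-1},{"turn":[0,0,0],"slide":[-0.001,0,-0.006],"fingers":-1},{"turn":[0,0,0],"slide":[-0.002,0,-0.009],"fingers":-1},{"turn":[0,0,0],"slide":[-0.003,0,-0.012],"fingers":-1},{"turn":[0,0,0],"slide":[-0.0035,0,-0.015],"fingers":-1}]'
```

```text
t: 33.03
eef_pos: [0.5831, 0.2121, 0.0972]
ee_rot: [3.141, 0.002, -3.099]
force: [2.6, -1.6, 4.5]
width: 0.0007
t: 33.45
eef_pos: [0.5839, 0.2125, 0.104]
ee_rot: [3.141, 0.0, -3.099]
force: [2.8, -0.1, 3.9]
width: 0.0005
```

```bash
python3 -m crank '[{"turn":[0,0,0],"slide":[-0.001,0,-0.003],"fingers":-1},{"turn":[0,0,0],"slide":[-0.002,0,-0.006],"fingers":-1},{"turn":[0,0,0],"slide":[-0.003,0,-0.009],"fingers":-1},{"turn":[0,0,0],"slide":[-0.004,0,-0.012],"fingers":-1},{"turn":[0,0,0],"slide":[-0.005,0,-0.015],"fingers":-1}]'
```

```text
t: 33.87
eef_pos: [0.5861, 0.2124, 0.1114]
ee_rot: [3.141, -0.0, -3.099]
force: [3.2, 1.2, 3.5]
width: 0.0006
```

```bash
python3 -m crank '[{"turn":[0,0,0],"slide":[-0.001,0,-0.003],"fingers":-1},{"turn":[0,0,0],"slide":[-0.002,0,-0.006],"fingers":-1},{"turn":[0,0,0],"slide":[-0.003,0,-0.009],"fingers":-1},{"turn":[0,0,0],"slide":[-0.0045,0,-0.012],"fingers":-1},{"turn":[0,0,0],"slide":[-0.006,0,-0.015],"fingers":-1}]'
python3 -m crank '[{"turn":[0,0,0],"slide":[-0.0015,0,-0.003],"fingers":-1},{"turn":[0,0,0],"slide":[-0.003,0,-0.006],"fingers":-1},{"turn":[0,0,0],"slide":[-0.0045,0,-0.009],"fingers":-1},{"turn":[0,0,0],"slide":[-0.006,0,-0.012],"fingers":-1},{"turn":[0,0,0],"slide":[-0.007,0,-0.015],"fingers":-1}]'
```

```text
t: 34.28
eef_pos: [0.589, 0.2123, 0.1189]
ee_rot: [-3.142, -0.0, -3.1]
force: [2.0, 1.1, 3.3]
width: 0.0004
t: 34.7
eef_pos: [0.5926, 0.2124, 0.1263]
ee_rot: [-3.141, -0.0, -3.1]
force: [2.8, 0.5, 2.5]
width: 0.0006
```

```bash
python3 -m crank '[{"turn":[0,0,0],"slide":[-0.0015,0,-0.003],"fingers":-1},{"turn":[0,0,0],"slide":[-0.003,0,-0.006],"fingers":-1},{"turn":[0,0,0],"slide":[-0.005,0,-0.009],"fingers":-1},{"turn":[0,0,0],"slide":[-0.007,0,-0.011],"fingers":-1},{"turn":[0,0,0],"slide":[-0.008,0,-0.013],"fingers":-1}]'
```

```text
t: 35.12
eef_pos: [0.5963, 0.2125, 0.1328]
ee_rot: [-3.141, -0.001, -3.1]
force: [1.7, -0.0, 3.4]
width: 0.0005
```

```bash
python3 -m crank '[{"turn":[0,0,0],"slide":[-0.001,0,-0.002],"fingers":-1},{"turn":[0,0,0],"slide":[-0.0025,0,-0.004],"fingers":-1},{"turn":[0,0,0],"slide":[-0.004,0,-0.006],"fingers":-1},{"turn":[0,0,0],"slide":[-0.005,0,-0.008],"fingers":-1},{"turn":[0,0,0],"slide":[-0.006,0,-0.010],"fingers":-1}]'
python3 -m crank '[{"turn":[0,0,0],"slide":[-0.001,0,-0.002],"fingers":-1},{"turn":[0,0,0],"slide":[-0.002,0,-0.004],"fingers":-1},{"turn":[0,0,0],"slide":[-0.003,0,-0.006],"fingers":-1},{"turn":[0,0,0],"slide":[-0.003,0,-0.008],"fingers":-1},{"turn":[0,0,0],"slide":[-0.003,0,-0.012],"fingers":-1}]'
```

```text
t: 35.53
eef_pos: [0.5997, 0.2127, 0.1378]
ee_rot: [-3.141, -0.0, -3.1]
force: [1.3, -0.2, 1.3]
width: 0.0004
t: 35.95
eef_pos: [0.6003, 0.2126, 0.1432]
ee_rot: [-3.141, -0.002, -3.1]
force: [0.8, 0.2, -0.3]
width: 0.0004
```

The lever is back up and the contact force is gone. Raise, check, and return to the knob.

```bash
python3 -m crank '[{"turn":[0,0,0],"slide":[0,0,-0.03],"fingers":-1},{"turn":[0,0,0],"slide":[0,0,-0.08],"fingers":0},{"turn":[0,0,0],"slide":[0,0,-0.14],"fingers":0.05},{"turn":[0,0,0],"slide":[0,0,-0.2],"fingers":0.05},{"turn":[0,0,0],"slide":[0.03,0,-0.22],"fingers":0.05}]'
python3 - <<'E'
from h import *
snap("wrist","w19",s=1.5)
move(to=[.598,-.156,.20],yaw=np.radians(-177.55))
E
```

```text
t: 36.37
eef_pos: [0.5887, 0.2128, 0.258]
ee_rot: [3.14, 0.005, -3.1]
force: [-0.3, -0.2, 1.4]
width: 0.0216
slide [0.007, -0.7381, 0.1156] (|d|=374 mm) turn [0.00047, 0.00077, -0.00014] (0.3 deg)
```

View pics/w19.png

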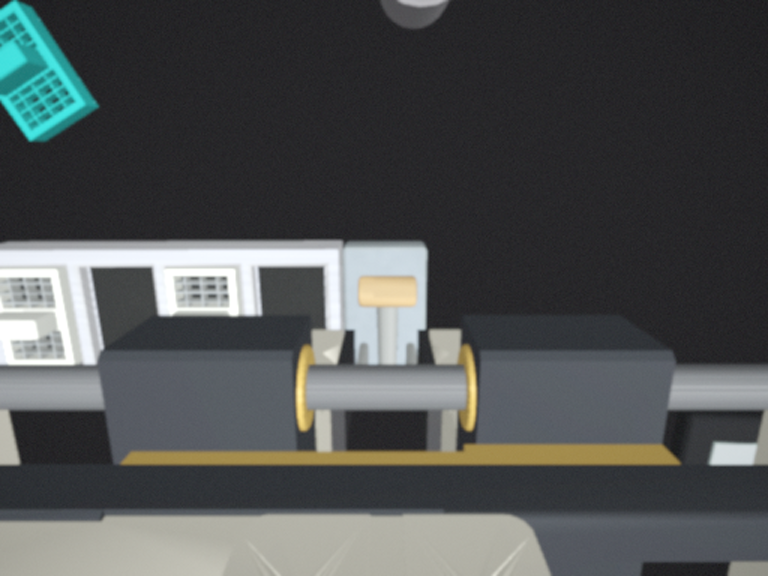

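The lever is up, with its grip in the same place relative to the dock.

```bash
python3 -m crank '[{"turn":[0,0,0],"slide":[0,-0.07,0],"fingers":0.05},{"turn":[0,0,0],"slide":[0,-0.15,0],"fingers":0.05},{"turn":[0,0,0],"slide":[0,-0.23,0],"fingers":0.05},{"turn":[0,0,0],"slide":[0,-0.31,0],"fingers":0.05},{"turn":[0,0,0],"slide":[0,-0.39,0],"fingers":0.05}]'
python3 -m crank '[{"turn":[0,0,0],"slide":[0,-0.08,0],"fingers":0.05},{"turn":[0,0,0],"slide":[0,-0.16,0],"fingers":0.05},{"turn":[0,0,0],"slide":[0,-0.24,0.02],"fingers":0.05},{"turn":[0,0,0],"slide":[0,-0.31,0.05],"fingers":0.05},{"turn":[0,0,0],"slide":[0,-0.348,0.1],"fingers":0.05}]'
python3 -m crank '[{"turn":[0,0,0],"slide":[0,0,0],"fingers":0.05},{"turn":[0,0,0],"slide":[0,0,0],"fingers":0.05},{"turn":[0,0,0],"slide":[0,0,0],"fingers":0.05},{"turn":[0,0,0],"slide":[0,0,0],"fingers":0.05},{"turn":[0,0,0],"slide":[0,0,0],"fingers":0.05}]'
python3 - <<'E'
from h import *
c,f=snap("wrist","w20",s=1.5);s=get_state();print(s["eef_pos"],s["ee_rot"])
h=cv2.cvtColor(f,cv2.COLOR_RGB2HSV);m=cv2.inRange(h,(8,50,120),(28,200,255));m[215:]=0
n,l,st,ce=cv2.connectedComponentsWithStats(m)
for i in range(1,n):
    if st[i,4]>150:print(st[i],ce[i],[onz(c,ce[i],z).round(4).tolist() for z in(.06,.07)])
move(to=[.598,-.1565,.048],yaw=np.radians(-177.55))
E
```

```text
t: 36.83
eef_pos: [0.5935, 0.0159, 0.2536]
ee_rot: [3.141, -0.001, -3.099]
force: [0.3, -0.6, 0.2]
width: 0.046
t: 37.25
eef_pos: [0.6022, -0.1598, 0.2051]
ee_rot: [-3.141, 0.003, -3.101]
force: [0.7, 1.1, 0.2]
width: 0.0459
t: 37.67
eef_pos: [0.6023, -0.1553, 0.205]
ee_rot: [-3.142, 0.002, -3.098]
force: [0.2, 0.6, -0.6]
width: 0.046
[ 0.60221544 -0.15537845  0.20491043] [-3.14156159e+00  1.72197223e-03 -3.09793474e+00]
[ 239  158   36   33 1104] [256.47192029 173.76086957] [[0.5986, -0.1568, 0.06], [0.5965, -0.1569, 0.07]]
slide [0.0091, -0.0019, 0.3138] (|d|=157 mm) turn [-0.0, 0.00027, 0.00014] (0.1 deg)
```

View pics/w20.png

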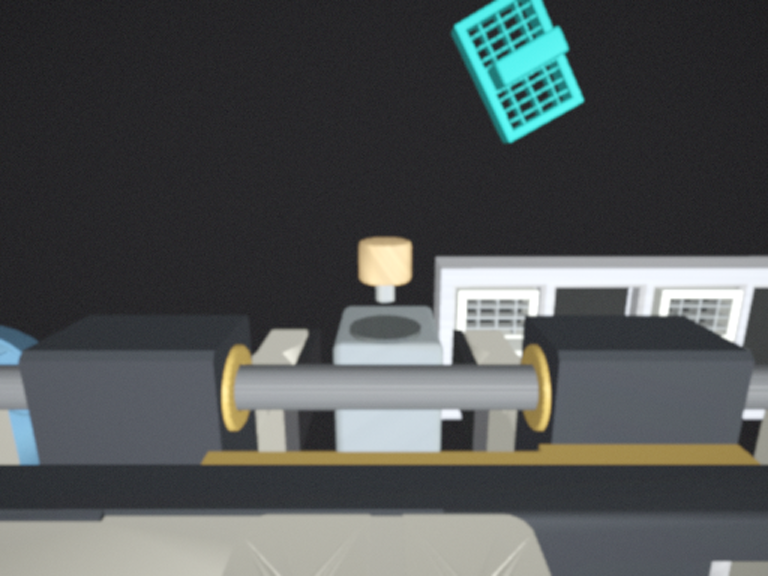

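```bash
python3 -m crank '[{"turn":[0,0,0],"slide":[0.009,-0.002,0.06],"fingers":0.05},{"turn":[0,0,0],"slide":[0.009,-0.002,0.12],"fingers":0.05},{"turn":[0,0,0],"slide":[0.009,-0.002,0.17],"fingers":0.05},{"turn":[0,0,0],"slide":[0.009,-0.002,0.21],"fingers":0.05},{"turn":[0,0,0],"slide":[0.009,-0.002,0.24],"fingers":0.05}]' 30
python3 -m crank '[{"turn":[0,0,0],"slide":[0,0,0.025],"fingers":0.05},{"turn":[0,0,0],"slide":[0,0,0.05],"fingers":0.05},{"turn":[0,0,0],"slide":[0,0,0.074],"fingers":0.05},{"turn":[0,0,0],"slide":[0,0,0.074],"fingers":0.05},{"turn":[0,0,0],"slide":[0,0,0.074],"fingers":0.05}]'
python3 -m crank '[{"turn":[0,0,0],"slide":[0,0,0],"fingers":0.05},{"turn":[0,0,0],"slide":[0,0,0],"fingers":0.05},{"turn":[0,0,0],"slide":[0,0,0],"fingers":-1},{"turn":[0,0,0],"slide":[0,0,0],"fingers":-1},{"turn":[0,0,0],"slide":[0,0,0],"fingers":-1}]'
python3 -m crank '[{"turn":[0,0,0],"slide":[0,0,0],"fingers":-1},{"turn":[0,0,0],"slide":[0,0,0],"fingers":-1},{"turn":[0,0,0],"slide":[0,0,0],"fingers":-1},{"turn":[0,0,0],"slide":[0,0,0],"fingers":-1}]'
```

```text
t: 38.13
eef_pos: [0.5967, -0.1567, 0.0825]
ee_rot: [3.141, -0.001, -3.098]
force: [-0.6, 0.8, -0.3]
width: 0.0461
t: 38.55
eef_pos: [0.5971, -0.1572, 0.0467]
ee_rot: [-3.141, -0.001, -3.099]
force: [-0.0, 1.1, 0.6]
width: 0.0461
t: 38.97
eef_pos: [0.5974, -0.1566, 0.0473]
ee_rot: [3.14, 0.001, -3.1]
force: [-1.7, 4.5, 5.7]
width: 0.0332
t: 39.3
eef_pos: [0.5974, -0.1566, 0.0474]
ee_rot: [3.141, 0.001, -3.1]
force: [-1.6, 6.2, 3.2]
width: 0.0333
```

```bash
python3 -m crank '[{"turn":[0,0,0],"slide":[-0.01,0,0],"fingers":-1},{"turn":[0,0,0],"slide":[-0.02,0,0],"fingers":-1},{"turn":[0,0,0],"slide":[-0.03,0,0],"fingers":-1},{"turn":[0,0,0],"slide":[-0.04,0,0],"fingers":-1},{"turn":[0,0,0],"slide":[-0.044,0,0],"fingers":-1}]'
python3 -m crank '[{"turn":[0,0,0],"slide":[-0.002,0,0],"fingers":-1},{"turn":[0,0,0],"slide":[-0.004,0,0],"fingers":-1},{"turn":[0,0,0],"slide":[-0.006,0,0],"fingers":-1},{"turn":[0,0,0],"slide":[-0.006,0,0],"fingers":-1}]'
```

```text
t: 39.72
eef_pos: [0.6188, -0.1556, 0.0473]
ee_rot: [3.14, -0.001, -3.1]
force: [-4.3, 7.1, 7.2]
width: 0.0333
t: 40.05
eef_pos: [0.6194, -0.1556, 0.0472]
ee_rot: [3.14, -0.005, -3.1]
force: [-10.6, 7.6, 11.6]
width: 0.0335
```

The knob travelled 22.0 mm back and the force rose at its stop. Release, retreat, and do the final checks.

```bash
python3 -m crank '[{"turn":[0,0,0],"slide":[-0.002,0,0],"fingers":-1},{"turn":[0,0,0],"slide":[-0.002,0,0],"fingers":0.05},{"turn":[0,0,0],"slide":[0,0,0],"fingers":0.05},{"turn":[0,0,0],"slide":[0.002,0,0],"fingers":0.05},{"turn":[0,0,0],"slide":[0.003,0,0],"fingers":0.05}]'
python3 -m crank '[{"turn":[0,0,0],"slide":[0,0,-0.03],"fingers":0.05},{"turn":[0,0,0],"slide":[0,0,-0.1],"fingers":0.05},{"turn":[0,0,0],"slide":[0,0,-0.18],"fingers":0.05},{"turn":[0,0,0],"slide":[0,0,-0.26],"fingers":0.05},{"turn":[0,0,0],"slide":[0,0,-0.34],"fingers":0.05}]'
python3 -m crank '[{"turn":[0,0,0],"slide":[0.05,-0.06,-0.05],"fingers":0.05},{"turn":[0,0,0],"slide":[0.1,-0.12,-0.1],"fingers":0.05},{"turn":[0,0,0],"slide":[0.15,-0.18,-0.1],"fingers":0.05},{"turn":[0,0,0],"slide":[0.2,-0.24,-0.1],"fingers":0.05},{"turn":[0,0,0],"slide":[0.22,-0.3,-0.1],"fingers":0.05}]'
python3 -m crank '[{"turn":[0,0,0],"slide":[0,-0.08,0],"fingers":0.05},{"turn":[0,0,0],"slide":[0,-0.16,0],"fingers":0.05},{"turn":[0,0,0],"slide":[0,-0.24,0],"fingers":0.05},{"turn":[0,0,0],"slide":[0,-0.3,0],"fingers":0.05},{"turn":[0,0,0],"slide":[0,-0.3,0],"fingers":0.05}]'
python3 - <<'E'
from h import *
snap("top","t21",s=1.5);snap("side","s21",crop=(140,120,340,320),s=3)
f=cv2.imread("pics/t21_raw.png");cv2.imwrite("pics/t21z.png",cv2.resize(f[110:190,150:320],None,fx=4.6,fy=4.6,interpolation=cv2.INTER_CUBIC))
cass(get_calibration("top"),f[:,:,::-1].copy(),amin=150)
E
```

```text
t: 40.47
eef_pos: [0.6207, -0.1567, 0.0469]
ee_rot: [-3.142, 0.0, -3.1]
force: [-0.4, -0.1, 0.5]
width: 0.0456
t: 40.88
eef_pos: [0.6204, -0.1568, 0.2186]
ee_rot: [-3.141, -0.0, -3.1]
force: [1.7, 0.0, -0.0]
width: 0.0459
t: 41.3
eef_pos: [0.5148, -0.3123, 0.2686]
ee_rot: [-3.141, 0.002, -3.099]
force: [1.0, 0.5, -0.1]
width: 0.0458
t: 41.72
eef_pos: [0.5223, -0.4661, 0.265]
ee_rot: [-3.142, -0.002, -3.104]
force: [-1.1, 1.6, -0.7]
width: 0.0463
centre -0.0476 -0.2279 size 100.0 x 84.2 long axis yaw -11.9 deg px [318.7 369. ]
centre -0.0305 0.1318 size 254.6 x 106.8 long axis yaw 89.1 deg px [204.5 372.8]
centre 0.0273 0.6872 size 233.8 x 205.2 long axis yaw 89.2 deg px [ 36.9 352.5]
centre 0.0918 -0.0512 size 146.1 x 40.4 long axis yaw 60.6 deg px [261.6 327.3]
centre 0.3879 -0.2238 size 81.4 x 53.2 long axis yaw -23.3 deg px [316.  234.4]
centre 0.3934 0.242 size 69.7 x 69.0 long axis yaw 89.1 deg px [173.3 234.7]
centre 0.5532 0.6762 size 251.3 x 199.4 long axis yaw -0.4 deg px [ 40.2 192.3]
centre 0.6657 0.0299 size 448.5 x 136.1 long axis yaw -86.2 deg px [237.1 151.5]
centre 0.3847 -0.5694 size 853.9 x 517.3 long axis yaw -16.6 deg px [406.4 195.3]
centre 0.8305 0.6049 size 152.5 x 130.4 long axis yaw 89.2 deg px [ 66.  105.9]
centre 0.8542 0.1235 size 94.8 x 93.8 long axis yaw 44.0 deg px [208.6  97.1]
centre 0.8621 0.3079 size 92.8 x 76.8 long axis yaw 26.2 deg px [153.9  95.6]
```

View pics/t21.png

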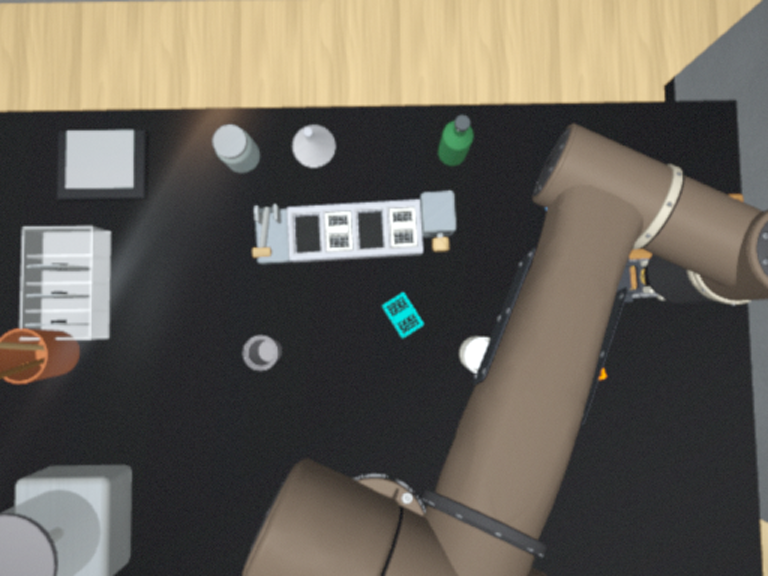

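View pics/s21.png

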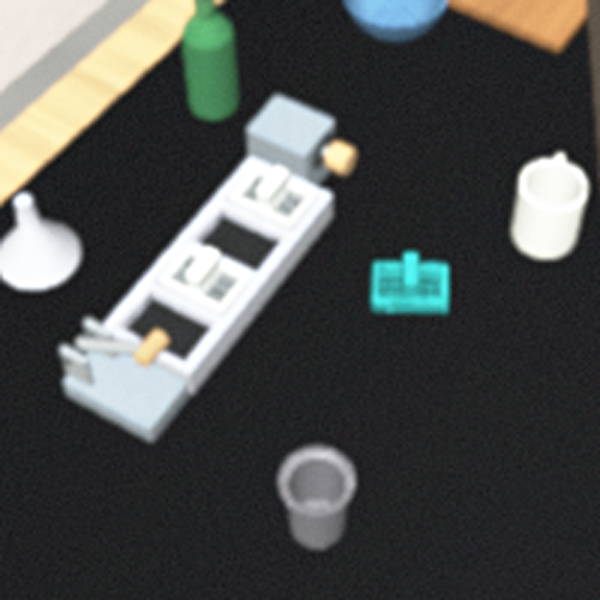

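View pics/t21z.png

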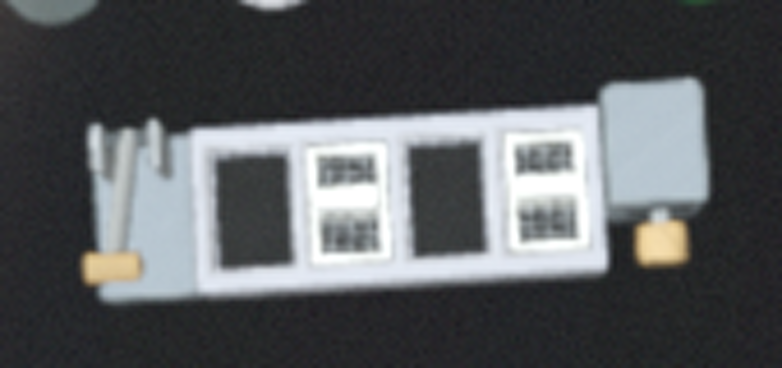

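Everything looks right. The knob is home, the lever is up, and the mug (548,205) and pusher (317,490) are standing. Pocket 1's cassette was dropped in from a tilt, so I'll take one close look before handing in.

```bash
python3 - <<'E'
from h import *
move(to=[.65,-.02,.25])
E
python3 -m crank '[{"turn":[0,0,0],"slide":[-0.03,0.06,0],"fingers":0.05},{"turn":[0,0,0],"slide":[-0.06,0.13,0],"fingers":0.05},{"turn":[0,0,0],"slide":[-0.09,0.21,0],"fingers":0.05},{"turn":[0,0,0],"slide":[-0.12,0.29,0],"fingers":0.05},{"turn":[0,0,0],"slide":[-0.15,0.37,0],"fingers":0.05}]'
python3 -m crank '[{"turn":[0,0,0],"slide":[-0.03,0.08,0],"fingers":0.05},{"turn":[0,0,0],"slide":[-0.06,0.16,0],"fingers":0.05},{"turn":[0,0,0],"slide":[-0.09,0.24,0],"fingers":0.05},{"turn":[0,0,0],"slide":[-0.11,0.32,0],"fingers":0.05},{"turn":[0,0,0],"slide":[-0.11,0.38,0],"fingers":0.05}]'
python3 - <<'E'
from h import *
move(to=[.65,-.02,.25])
E
```

```text
slide [-0.2893, 0.8739, 0.0314] (|d|=461 mm)
t: 42.23
eef_pos: [0.5897, -0.2733, 0.2673]
ee_rot: [-3.142, 0.001, -3.099]
force: [0.8, -0.2, 0.5]
width: 0.0459
t: 42.65
eef_pos: [0.6372, -0.0799, 0.2669]
ee_rot: [3.141, 0.001, -3.097]
force: [0.6, -0.3, 0.2]
width: 0.0459
slide [-0.0309, 0.1185, 0.0338] (|d|=64 mm)
```

```bash
python3 -m crank '[{"turn":[0,0,0],"slide":[-0.02,0.06,-0.02],"fingers":0.05},{"turn":[0,0,0],"slide":[-0.03,0.1,-0.02],"fingers":0.05},{"turn":[0,0,0],"slide":[-0.03,0.1,-0.02],"fingers":0.05},{"turn":[0,0,0],"slide":[-0.03,0.1,-0.02],"fingers":0.05},{"turn":[0,0,0],"slide":[-0.03,0.1,-0.02],"fingers":0.05}]'
python3 - <<'E'
from h import *
c,f=snap("wrist","w22",crop=(120,60,400,240),s=2.8)
for nm,ctr in(("p1",(.662,-.0755)),("p3",(.6562,.0655))):
    for z in (.044,.07): print(nm,z,proj(c,(*ctr,z)).round(1))
E
```

```text
t: 43.07
eef_pos: [0.6489, -0.0328, 0.277]
ee_rot: [3.142, 0.0, -3.098]
force: [-0.4, 0.3, 0.4]
width: 0.046
p1 0.044 [222.9 171. ]
p1 0.07 [220.6 175.5]
p3 0.044 [336.1 171.2]
p3 0.07 [341.4 175.7]
```

View pics/w22.png

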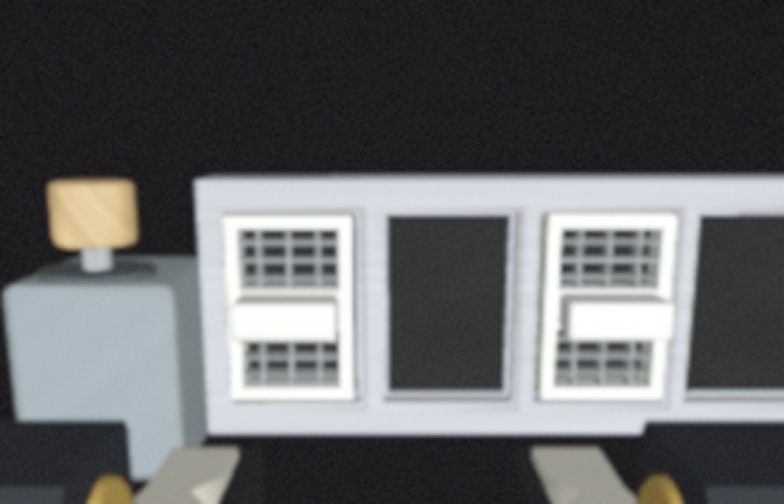

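Both cassettes sit flat and square at the same level (rows 213–400 for each), and the knob is home. Handing in.

```bash
python3 -c "
from station import *
print(job_done());print(get_state()['t'])"
```

```text
the job is handed in; nothing more can be done
None
the job is handed in; nothing more can be done
```

The job is handed in at about 43 s of the 210 s allowed; the station reports no verdict, so what follows is from my own checks.

- **Cassettes:** I found only two white ones on the counter, and they now sit in pockets 1 and 3.
    - **First cassette (pocket 1):** it pivoted about 13° in the pads on the first try. I lifted it, went in again with an offset, set its low edge down and released it, and it dropped flat.
    - **Second cassette (pocket 3):** it went straight in.
    - **Last close wrist picture:** it shows both flat and square at the same level.
- **Knob out:** it moved 21.8 mm before the force rose to 11 N at its stop, against the 22 mm stated.
- **Lever:** I pressed it to its stop, where the force rose to 28 N and the grip was about 61 mm above the counter. I then let it up along its arc over about 4 s, with contact force in every reading until the top. The last pictures show it up.
- **Knob home:** after the lever, I pushed it 22.0 mm until the force rose at its stop, and the pictures show it home.
- **Bystanders:** the mug and the grey pusher are standing where they were. I did not touch the orange and turquoise look-alikes; the arm partly hid the orange one in the last top view. The arm was clear of everything at the end.

No final check failed. The two camera views agreed to about 1–2 mm. The highest force I read was about 32 N in total, while holding the first cassette on the rim.

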